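Open a binding guard, clear the catch tray, close up

ROBOT

A 6-joint arm with a two-finger parallel gripper is mounted at the origin on the work surface. World frame = base frame: x ahead of the robot, y to its left, z up, the work surface at z = 0. Lengths are in m, angles in rad, forces in N, time in s.
With the tool pointing down it reaches from about 0.35 to 0.975 m from the base axis. Payload 4.9 kg.
Tool frame: the origin (TCP) lies on the centre line of the jaws, within the pads' length; the fingertips stand 11 mm ahead of it and the grasp point (between the pads) lies 8 mm behind it; z points along the fingers, y is the direction in which the jaws open and shut (so a half turn about z gives the same grasp; the last joint's range is limited). The gripper opens to 85 mm and grips with 20 to 120 N. Pads are 22 mm wide; open, the fingers measure 114 mm over their backs; the gripper's body (76 mm by 85 mm) begins 54 mm behind the grasp point. The pads swing forward as they close: fully open they stand 13 mm farther back than shut.
Start: joints at [1.001, 0.053, 1.613, -0, 1.476, -0.119], TCP at [0.272, 0.563, 0.242] pointing down, gripper open.
Joint ranges: [-3.01, 3.01], [-1.01, 2.22], [0.06, 2.58], [-1.02, 4.17], [0.09, 2.62], [-3.14, 3.14]. Speed limits (rad/s): [2.57, 2.57, 3.14, 3.14, 3.14, 3.14].

INTERFACE

Orientations are given as a rotation vector (axis times angle).
In Python, from station import ctrl gives the robot as it stands.
- The arm moves only by the shell command python3 -m crank 'ROWS' [OPENING] [FORCE]. ROWS is JSON, a list of rows, each an object of numbers: "x", "y", "z": the shift along the tool's x, y, z as a fraction of full scale; "roll": the turn about the tool's z as a fraction of full scale. In form: [{"x": .., "y": .., "z": .., "roll": ..}, ...]. A call has 1 to 10 rows; each row shifts and turns the commanded pose from where the row before left it, along the tool's axes as they then stand; what a row does not reach is not made up. Full scale, the value 1, is 0.06 m for a shift and 0.12 rad for a turn. A row lasts 1/8 s, in which the tool goes at most 62.5 mm and 10.7 degrees, less where a joint would pass 70% of its speed; a pose out of reach is approached as far as the arm can. A call with a number of a shift or a turn outside -1 to 1 is refused whole. A call with a gripper value outside its range is refused whole. OPENING is the closure, from 0 (fully open) to 1 (shut), set as the call begins (- or left out, the last holds). The fingers move at their own pace and stop on an object; FORCE is the grip in N (left out, the last holds). Time passes only in rows, so rows that do not move let the fingers close. It gives the time, the measured TCP pose, the force and the opening at its end, in the units of the state.
- ctrl.get_obs(): the state, without advancing time (a new reading comes with each control period).
- ctrl.get_image(name): name is "scene" or "top" or "wrist"; returns a dict with "img" (480x640x3 uint8, red, green, blue), "K" (3x3 intrinsics, pixels), "k1" (the pictures are not rectified: a ray, as slopes to the right and down, at radius r is drawn at 1 + k1 r^2 times it, then the intrinsics apply), "rvec" (rotation vector, rad) and "tvec" (3), from world to camera coordinates, as OpenCV has them. Camera axes: x right, y down, z forward; pixel columns grow to the right and rows downward; lengths in m; the calibration is good to about 2 mm. A picture is of the moment at which its call begins. There is no depth.
- ctrl.finish_job(): hands the job in, once; it reports no verdict.
The state is a dict: "t": time; "q": joint angles; "dq": joint speeds; "effort": joint torques, N m; "tool_pos": TCP position; "tool_rot": TCP orientation; "contact_force": force on the tool from outside, world axes, zero at the start; "wrist_torque": the same for the moment, N m; "opening": finger opening in m.
Only numpy, scipy, OpenCV 4.12 (cv2) and the standard library are available. Lean on these libraries where they do the work, as an engineer would, in place of code of your own. Each camera call takes 0.05 s, during which the arm holds its last target.

TASK

Slide the clear guard of the key machine open by its orange handle until you feel it start to bind, without forcing it (some 7 to 11 N more than it takes to slide), then back it off about 15 mm and let go of it. With the guard left there, put every finished key from the catch tray into the green tote, then slide the guard fully home again and let go; leave the padlock, oil bottle and brush alone.

Things in the scene. Friction and masses are not known exactly. Their poses are not given: they have to be found in the camera images.
- machine: grey key-cutting machine, fixed. Origin: on the bench under the guarded part; x away from the robot (small yaw), y the way the guard opens. Deck 12 mm high, x -117 to 117, y -115 to 360 mm, with rails along y at x = -111 and 111 mm (12 mm wide, tops 46 mm up). Behind it (x 130 to 280 mm) a casting 45 mm high with small vices to 85 mm, and a head block 155 mm high at x 175 to 295, y 150 to 320 mm
- tray (a point): middle of the catch tray's white floor, 12 mm above the bench, between the rails; axes as the machine's. The tray is 210 mm in x (rails 34 mm above its floor) and 164 mm in y, with a 6 mm lip at each y end and four pockets of 6 mm high grey ribs, 57 by 41 mm inside, centred at (x, y) = (-50, -56), (-50, 19), (50, -18.5), (50, 56.5) mm from here; blades lie over the ribs
- guard (a joint): clear sliding guard over the tray, 222 (x) by 175 (y) mm, yellow edges, on the rails; top 51 mm above the bench, 35 mm free below it over the tray. 0 m = fully home (covers machine y -105 to 70 mm); grows as it opens along machine +y. Slides with 1.5 to 2 N. The track binds somewhere between 0.21 and 0.27 m, elsewhere each time
- guard_handle (a point): top middle of the guard's orange handle fin, 95 mm above the bench: 50 mm long across the track (machine x), 14 mm thick along it (y), 40 mm tall, on a black foot 60 by 30 mm whose top is 56 mm above the bench. Axes as the machine's; moves with the guard; at machine x = 0, y = -17.5 mm when fully home
- bind_pad (a joint): how far (m) the guard has been forced into the tight spot, hidden in the near rail; 0 while it runs free. Springy: 6 N above free sliding to start into it, 1 N more for each mm, and it pushes the guard back out. Half a mm in is enough to have found it; beyond 9 mm the track is damaged
- pointer_edge (a point): near (-y) face of the red drag pointer on the far rail (12 by 10 by 16 mm, about 60 mm above the bench). The guard's lug pushes it along (under 1 N) and it stays at the farthest point the guard reached: its distance from the lug along y is how far the guard has been backed off. Axes as the machine's
- guard_lug (a point): leading (+y) face of the yellow lug at the guard's far corner, above the far rail (lug 12 by 12 by 16 mm); axes as the machine's
- tote: loose green open tote, 200 (x) by 150 (y) by 60 mm high, walls and floor 4 mm, about 0.7 kg; origin: centre of its underside, z up
- padlock: bystander: brass padlock, 50 by 26 by 45 mm with a shackle to 84 mm, standing; origin under its centre
- oil: bystander: yellow oil bottle, 44 mm across, 110 mm tall, standing; origin under its centre
- brush: bystander: bench brush lying flat along its own x; origin under its middle
- key0: finished key 0 (may be absent): blue moulded head 40 (x) by 26 (y) by 18 (z) mm, with a brass blade 9 mm wide and 4 mm thick along +x, its tip 75 mm from the origin and its middle 9 mm up. Origin: centre of the head's underside. About 45 g, the weight near the head. Starts lying flat, its head in a tray pocket, blade towards the tray's middle
- key1: finished key 1 (may be absent): black moulded head 40 (x) by 26 (y) by 18 (z) mm, with a brass blade 9 mm wide and 4 mm thick along +x, its tip 75 mm from the origin and its middle 9 mm up. Origin: centre of the head's underside. About 45 g, the weight near the head. Starts lying flat, its head in a tray pocket, blade towards the tray's middle
- key2: finished key 2 (may be absent): blue moulded head 40 (x) by 26 (y) by 18 (z) mm, with a brass blade 9 mm wide and 4 mm thick along +x, its tip 75 mm from the origin and its middle 9 mm up. Origin: centre of the head's underside. About 45 g, the weight near the head. Starts lying flat, its head in a tray pocket, blade towards the tray's middle
- key3: finished key 3 (may be absent): black moulded head 40 (x) by 26 (y) by 18 (z) mm, with a brass blade 9 mm wide and 4 mm thick along +x, its tip 75 mm from the origin and its middle 9 mm up. Origin: centre of the head's underside. About 45 g, the weight near the head. Starts lying flat, its head in a tray pocket, blade towards the tray's middle
There are look-alikes about, which are no part of the job. Of the things shaped like the tote, the green one is meant.

How it is judged:
On the way, in this order (a step that is already met when the one before it is completed fails the run):
1. the guard has been slid open to its tight spot (at least half a millimetre into it) (value of joint bind_pad above 0.0005 m), for 0.05 s.
2. the guard is backed off 7 to 27 mm from the farthest point reached, and let go of (y of pointer_edge in the frame of guard_lug between 0.007 and 0.027 m and contact force between the fingers and guard below 0.2 N and velocity of joint guard below 0.01 m/s), for 0.3 s.
3. every key lies in the tote, with the guard still where it was backed off to (y of pointer_edge in the frame of guard_lug between 0.007 and 0.027 m and x of key0 in the frame of tote between -0.1 and 0.1 m and y of key0 in the frame of tote between -0.075 and 0.075 m and z of key0 in the frame of tote between -0.005 and 0.06 m and x of key1 in the frame of tote between -0.1 and 0.1 m and y of key1 in the frame of tote between -0.075 and 0.075 m and z of key1 in the frame of tote between -0.005 and 0.06 m and x of key2 in the frame of tote between -0.1 and 0.1 m and y of key2 in the frame of tote between -0.075 and 0.075 m and z of key2 in the frame of tote between -0.005 and 0.06 m and x of key3 in the frame of tote between -0.1 and 0.1 m and y of key3 in the frame of tote between -0.075 and 0.075 m and z of key3 in the frame of tote between -0.005 and 0.06 m), for 0.3 s.
At the end, for the whole second after the job is handed in: the guard is fully home (within 6 mm) and every key is at rest inside the upright tote, below its rim (value of joint guard below 0.006 m and angle between tote's own z axis and vertical below 0.1 rad and x of key0 in the frame of tote between -0.1 and 0.1 m and y of key0 in the frame of tote between -0.075 and 0.075 m and z of key0 in the frame of tote between -0.005 and 0.06 m and linear speed of each of key0, key1, key2, key3 below 0.03 m/s and x of key1 in the frame of tote between -0.1 and 0.1 m and y of key1 in the frame of tote between -0.075 and 0.075 m and z of key1 in the frame of tote between -0.005 and 0.06 m and x of key2 in the frame of tote between -0.1 and 0.1 m and y of key2 in the frame of tote between -0.075 and 0.075 m and z of key2 in the frame of tote between -0.005 and 0.06 m and x of key3 in the frame of tote between -0.1 and 0.1 m and y of key3 in the frame of tote between -0.075 and 0.075 m and z of key3 in the frame of tote between -0.005 and 0.06 m); the robot touches nothing.
It fails at once if the guard was forced more than 9 mm into its tight spot (value of joint bind_pad above 0.009 m).
It fails at once if the padlock was disturbed (moved more than 30 mm) (distance of padlock from where it was at the start of the episode above 0.03 m).
It fails at once if the oil was disturbed (moved more than 30 mm) (distance of oil from where it was at the start of the episode above 0.03 m).
It fails at once if the brush was disturbed (moved more than 30 mm) (distance of brush from where it was at the start of the episode above 0.03 m).
Of key0, key1, key2, key3 only 3 to 4 are there at a start; the rules pass over those that are not, and their reading is None.
At some moment in a run one of key0, key1, key2, key3, tote may be knocked a few centimetres aside while the robot is not near it.
It also fails if it takes over 208 s, if anything falls off the work surface, if the arm or the gripper's body presses on something with over 40 N, if the wrist force passes 120 N, or if a joint passes its speed limit or range.

## Working session

There is one attempt and no reset: what is moved stays moved. The work goes in short steps, Python scripts to look and compute and a shell command to move; the robot and the scene stay as the last step left them, time stands still between calls to the robot, and variables do not carry over. Pictures are saved under pics/ and viewed, and the job is handed in when it is done.

```bash
ls -la; mkdir -p pics
python3 - <<'E'
from station import ctrl
import cv2
o=ctrl.get_obs()
for k,v in o.items(): print(k,v)
for n in ["scene","top","wrist"]:
    d=ctrl.get_image(n); cv2.imwrite(f"pics/{n}0.png",d["img"][:,:,::-1])
    print(n,d["K"],d["k1"],d["rvec"],d["tvec"])
E
```

```text
total 12
drwxr-xr-x  3 agent agent 4096 Dec  6 15:32 .
drwxr-xr-x 23 root  root  4096 Dec  6 15:32 ..
drwxr-xr-x  2 agent agent 4096 Dec  6 15:32 pics
t 0.0
q [ 1.00101663e+00  5.33645621e-02  1.61429621e+00 -8.46045886e-07
  1.47603534e+00 -1.18970856e-01]
dq [-0.00060938 -0.00163008 -0.0001394  -0.00159164 -0.00114564  0.00074918]
effort [ 1.59023639e-03 -3.93676829e+01 -3.70176816e+01  2.93708149e-05
  6.96788571e-03  3.21699233e-06]
tool_pos [0.2719601  0.56204931 0.24105692]
tool_rot [-0.70198874 -3.06142941  0.00310985]
contact_force [-0.20694864 -0.23858412  0.26629905]
wrist_torque [-0.01996552 -0.03063708  0.04570455]
opening 0.08540910247838673
scene [[536.14034141   0.         322.84908485]
 [  0.         536.14034141 223.73872009]
 [  0.           0.           1.        ]] -0.15969527441063883 [ 1.05933915  2.52944752 -0.8880775 ] [ 0.38620415 -0.16938511  1.50574321]
top [[516.17178612   0.         323.65458845]
 [  0.         516.17178612 238.1582893 ]
 [  0.           0.           1.        ]] -0.03473485831384023 [ 2.12519819 -2.09276163  0.21119653] [-0.06206495  0.49302703  1.51805316]
wrist [[365.30867936   0.         315.14418106]
 [  0.         365.30867936 241.94538402]
 [  0.           0.           1.        ]] -0.014387031613033393 [-2.46534476 -1.54791781 -0.20279299] [-0.62440842 -0.0337124   0.37772889]
```

View pics/scene0.png

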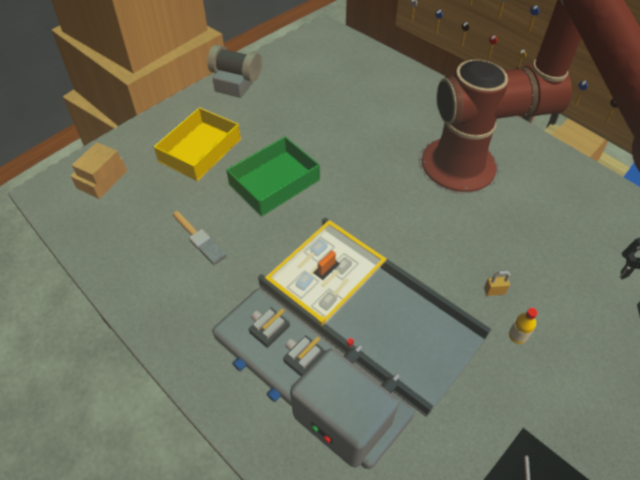

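View pics/top0.png

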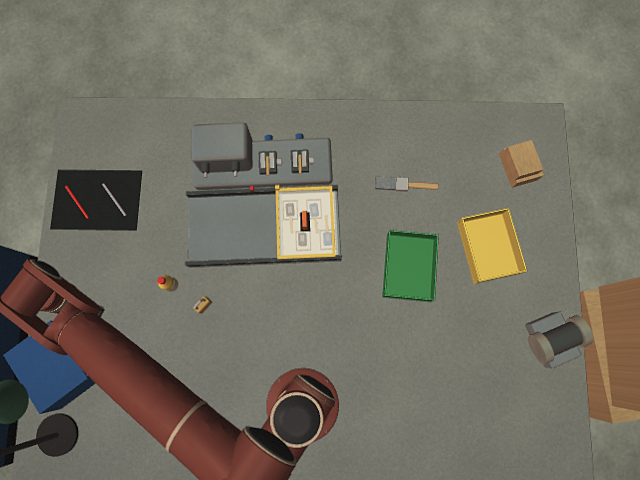

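View pics/wrist0.png

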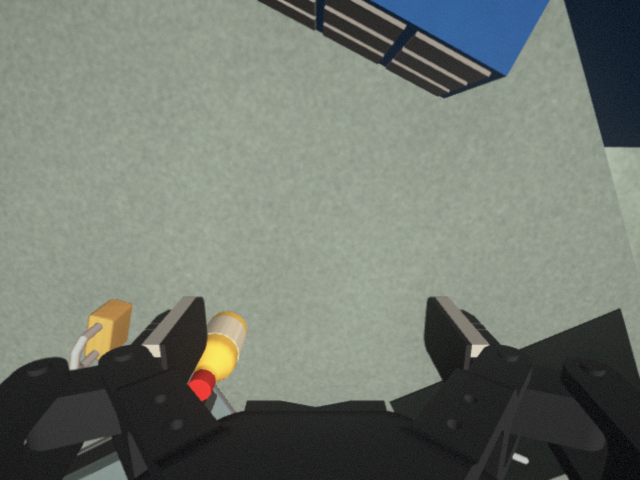

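The scene picture shows the machine with the closed guard at about (325,265), a green tote at (273,175) and a yellow look-alike at (198,142). In the top picture the green tote is at (411,266), the yellow one at (492,245), the orange handle at (305,221), the brush at (406,184), the oil bottle at (166,283) and the padlock at (202,304). Next I'll write the helpers, measure these and enlarge the key area.

```bash
cat > h.py <<'E'
import numpy as np, cv2
from scipy.spatial.transform import Rotation as R
from station import ctrl
def ray(d,uv):
    uv=np.asarray(uv,float).reshape(-1,2)
    K=d["K"]; p=np.stack([(uv[:,0]-K[0,2])/K[0,0],(uv[:,1]-K[1,2])/K[1,1]],1)
    u=p.copy()
    for _ in range(20): u=p/(1+d["k1"]*(u**2).sum(1,keepdims=True))
    Rm=R.from_rotvec(np.ravel(d["rvec"])).as_matrix(); t=np.ravel(d["tvec"])
    return -Rm.T@t, np.c_[u,np.ones(len(u))]@Rm
def onz(d,uv,z):
    c,r=ray(d,uv); s=(z-c[2])/r[:,2]; return c+r*s[:,None]
def proj(d,P):
    P=np.asarray(P,float).reshape(-1,3)
    Rm=R.from_rotvec(np.ravel(d["rvec"])).as_matrix(); c=P@Rm.T+np.ravel(d["tvec"])
    u=c[:,:2]/c[:,2:]; u=u*(1+d["k1"]*(u**2).sum(1,keepdims=True))
    return u*[d["K"][0,0],d["K"][1,1]]+d["K"][:2,2]
def save(d,name,box=None,s=1):
    im=d["img"]
    if box: x0,y0,x1,y1=box; im=im[y0:y1,x0:x1]
    im=cv2.resize(im,None,fx=s,fy=s,interpolation=cv2.INTER_CUBIC)
    cv2.imwrite("pics/"+name,im[:,:,::-1])
def comps(m,amin=20):
    n,l,st,ce=cv2.connectedComponentsWithStats(m.astype(np.uint8))
    return sorted([(int(st[i,4]),ce[i],l==i) for i in range(1,n) if st[i,4]>=amin],key=lambda a:-a[0])
def hsv(d): return cv2.cvtColor(d["img"],cv2.COLOR_RGB2HSV)
def move(target,yaw=None):
    """rows needed; yaw=world angle of jaw-opening (tool y) axis"""
    o=ctrl.get_obs(); Rm=R.from_rotvec(o["tool_rot"]).as_matrix()
    y=Rm[:,1]; cur=np.arctan2(y[1],y[0]); 
    print("pos",np.round(o["tool_pos"],4),"toolx",np.round(Rm[:,0],3),"tooly ang",round(cur,4),"q6",round(o["q"][5],3),"t",o["t"])
    v=Rm.T@(np.array(target)-o["tool_pos"])
    print("shift now-axes units",np.round(v/0.06,3))
    if yaw is not None:
        dy=(yaw-cur+np.pi/2)%np.pi-np.pi/2   # world ccw
        print("roll units (tool z down => -world)",round(-dy*np.sign(1)/0.12,3),"dy",dy)
        R2=R.from_rotvec([0,0,dy]).as_matrix()@Rm
        print("shift after roll units",np.round(R2.T@(np.array(target)-o["tool_pos"])/0.06,3))
E
python3 - <<'E'
from h import *
d=ctrl.get_image("top"); save(d,"tray0.png",(180,120,350,275),4.6)
s=ctrl.get_image("scene"); save(s,"trays0.png",(200,200,500,430),2.6)
H=hsv(d)
h,S,V=H[...,0],H[...,1],H[...,2]
for nm,m,z in [("orange",(h<14)&(h>4)&(S>190),.095),("green",(h>50)&(h<75)&(S>120),.06),("yellow",(h>20)&(h<32)&(S>150),.05),("red",((h<5)|(h>175))&(S>150),.06)]:
    for a,c,mm in comps(m): print(nm,a,np.round(c,1),np.round(onz(d,c,z)[0],4))
# dark rails line / yellow frame of guard
m=comps((h>20)&(h<32)&(S>150))
E
```

```text
green 3353 [410.5 265.8] [ 0.4116 -0.3156  0.06  ]
yellow 2586 [490.4 247.1] [ 0.4739 -0.5612  0.05  ]
yellow 589 [302.8 222.7] [0.5416 0.0101 0.05  ]
yellow 87 [516.  239.1] [ 0.4998 -0.6408  0.05  ]
red 141 [ 76.3 201.4] [0.5973 0.7148 0.06  ]
red 43 [160.7 280. ] [0.357  0.4303 0.06  ]
```

View pics/tray0.png

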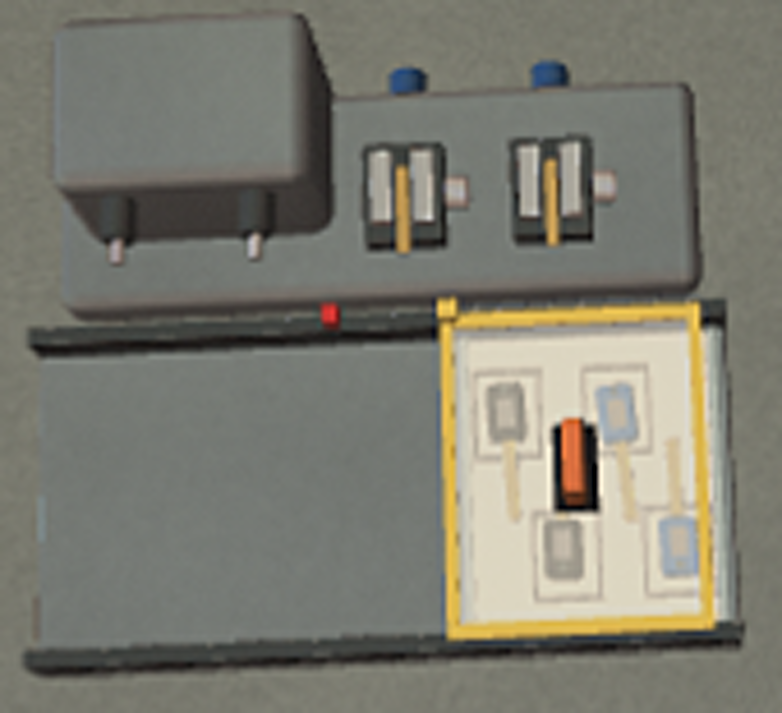

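View pics/trays0.png

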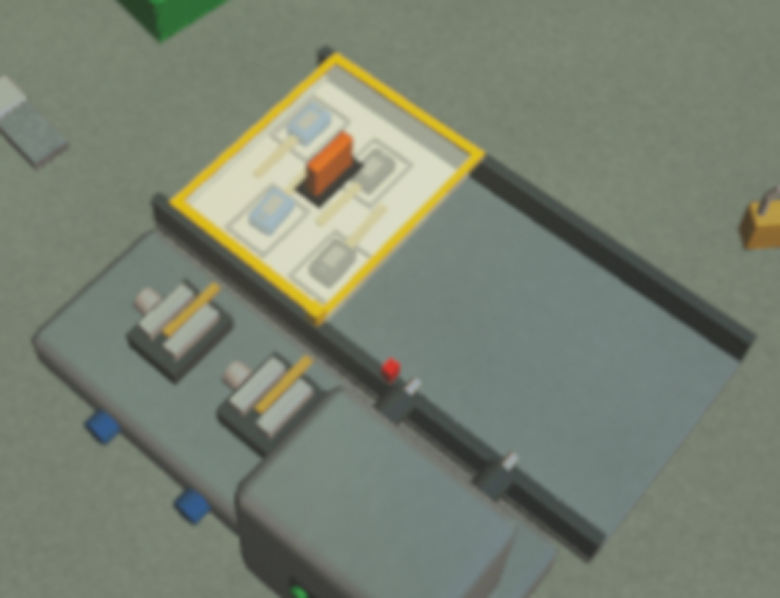

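Four keys are visible through the guard: two blue and two black. In the crop they are at about (617,412) and (680,546) for blue, and (506,410) and (565,550) for black. The handle is at (573,460), the red pointer at (330,315) and the yellow lug at (447,308). Next comes the machine frame.

```bash
cat > mach.py <<'E'
from h import *
def guardrect(d,frame_z=.051):
    H=hsv(d); h,S,V=H[...,0],H[...,1],H[...,2]
    m=(h>18)&(h<32)&(S>130)
    best=None
    for a,c,mm in comps(m,100):
        p=onz(d,c,.051)[0]
        if abs(p[0]-.54)<.12 and p[1]>-.15: best=(a,c,mm); break
    return best
def handle(d):
    H=hsv(d); h,S,V=H[...,0],H[...,1],H[...,2]
    return comps((h>=3)&(h<15)&(S>160)&(V>140),20)
E
python3 - <<'E'
from mach import *
d=ctrl.get_image("top"); s=ctrl.get_image("scene")
for nm,x in (("top",d),("scene",s)):
    g=guardrect(x); 
    cn,_=cv2.findContours(g[2].astype(np.uint8),cv2.RETR_EXTERNAL,cv2.CHAIN_APPROX_NONE)
    c=max(cn,key=cv2.contourArea)[:,0,:]
    P=onz(x,c,.051)[:,:2].astype(np.float32)
    r=cv2.minAreaRect(P*1000); print(nm,g[0],g[1],r)
    for a,cc,mm in handle(x)[:4]: 
        print("  or",a,np.round(cc,1),np.round(onz(x,cc,.095)[0],4)); 
    # far edge (hull approx)
    q=cv2.boxPoints(r); print(np.round(q,1).tolist())
E
```

```text
top 676 [303.5443787  221.90976331] ((549.2230224609375, 5.4844970703125), (232.4564208984375, 177.08807373046875), 3.0098581314086914)
  or 68 [303.8 218.9] [0.5423 0.0053 0.095 ]
[[428.5, 87.80000305175781], [437.79998779296875, -89.0], [669.9000244140625, -76.80000305175781], [660.5999755859375, 100.0]]
scene 1130 [324.53274336 271.64955752] ((543.3135986328125, 0.62506103515625), (227.91217041015625, 180.1046905517578), 2.785409927368164)
  or 181 [327.1 261.4] [0.5499 0.0119 0.095 ]
[[425.1000061035156, 85.0], [433.8999938964844, -94.9000015258789], [661.5, -83.80000305175781], [652.7999877929688, 96.0999984741211]]
```

Run:
```python
from h import *
move([.545,.006,.20],np.radians(93))
```

```text
pos [0.2722 0.5624 0.242 ] toolx [-0.9    0.436  0.   ] tooly ang 1.12 q6 -0.119 t 0.35
shift now-axes units [-8.132 -6.366  0.703]
roll units (tool z down => -world) -4.193 dy 0.503163677318275
shift after roll units [-4.054 -9.499  0.705]
```

```bash
python3 -m crank '[{"roll":-1},{"roll":-1},{"roll":-1},{"roll":-1},{"roll":-0.2},{"x":-0.4,"y":-0.95},{"x":-0.4,"y":-0.95},{"x":-0.4,"y":-0.95},{"x":-0.4,"y":-0.95},{"x":-0.4,"y":-0.95}]' 0
python3 - <<'E'
from h import *
move([.545,.006,.20],np.radians(93))
E
```

```text
pos [0.2722 0.5624 0.242 ] toolx [-0.9    0.436  0.   ] tooly ang 1.12 q6 -0.119 t 0.35
shift now-axes units [-8.132 -6.366  0.703]
roll units (tool z down => -world) -4.193 dy 0.503163677318275
shift after roll units [-4.054 -9.499  0.705]validation failed for argument at $[0]...
```

```bash
python3 -m crank '[{"x":0,"y":0,"z":0,"roll":-1},{"x":0,"y":0,"z":0,"roll":-1},{"x":0,"y":0,"z":0,"roll":-1},{"x":0,"y":0,"z":0,"roll":-1},{"x":0,"y":0,"z":0,"roll":-0.2},{"x":-0.4,"y":-0.95,"z":0,"roll":0},{"x":-0.4,"y":-0.95,"z":0,"roll":0},{"x":-0.4,"y":-0.95,"z":0,"roll":0},{"x":-0.4,"y":-0.95,"z":0,"roll":0},{"x":-0.4,"y":-0.95,"z":0,"roll":0}]' 0
python3 - <<'E'
from h import *
move([.545,.006,.20],np.radians(93))
E
```

```text
t: 1.6
tool_pos: [0.4078, 0.2826, 0.2426]
tool_rot: [-0.082, 3.14, 0.001]
contact_force: [0.2, 0.6, -0.8]
opening: 0.0856
pos [0.4078 0.2826 0.2426] toolx [-0.999 -0.052 -0.001] tooly ang 1.6229 q6 -1.167 t 1.6
shift now-axes units [-2.042 -4.723  0.71 ]
roll units (tool z down => -world) -0.002 dy 0.00024011196687490077
shift after roll units [-2.041 -4.723  0.71 ]
```

```bash
python3 -m crank '[{"x":-0.4,"y":-0.95,"z":0,"roll":0},{"x":-0.4,"y":-0.95,"z":0,"roll":0},{"x":-0.4,"y":-0.95,"z":0,"roll":0},{"x":-0.4,"y":-0.95,"z":0,"roll":0},{"x":-0.4,"y":-0.9,"z":0,"roll":0},{"x":0,"y":0,"z":0,"roll":0}]' 0
python3 - <<'E'
from h import *
move([.545,.006,.20],np.radians(93))
w=ctrl.get_image("wrist"); save(w,"w1.png")
H=hsv(w); h,S,V=H[...,0],H[...,1],H[...,2]
for a,c,m in comps((h>=3)&(h<15)&(S>160)&(V>100),40): print(a,c,onz(w,c,.095))
E
```

```text
t: 2.35
tool_pos: [0.5432, 0.0057, 0.2423]
tool_rot: [0.073, -3.141, 0.001]
contact_force: [-0.2, 0.7, 0.3]
opening: 0.0854
pos [0.5432 0.0057 0.2423] toolx [-0.999 -0.046  0.   ] tooly ang 1.6172 q6 -1.743 t 2.35
shift now-axes units [-0.031  0.004  0.704]
roll units (tool z down => -world) -0.05 dy 0.005940216636800999
shift after roll units [-0.031  0.004  0.704]
904 [313.94800885 228.09292035] [[0.54094027 0.00520666 0.095     ]]
```

View pics/w1.png

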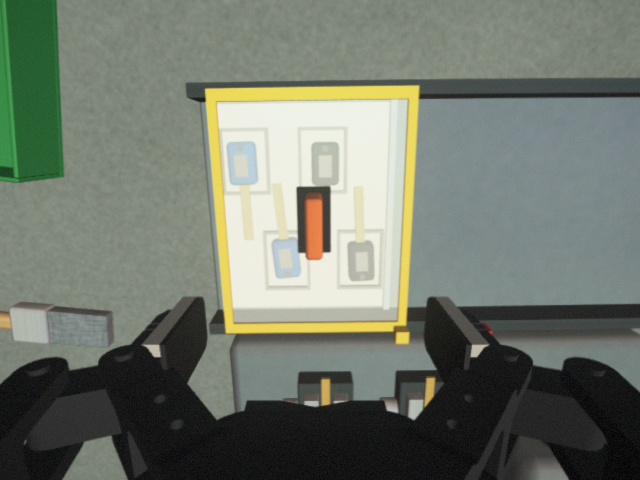

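The wrist picture shows the fin centred between the jaws at (314,228), matching the top view (about 0.541, 0.005). It also shows both blue keys at (242,163) and (286,258), both black ones at (325,163) and (361,260), and the lug at (402,337). I'll lower onto the fin and grip it gently.

```bash
python3 -m crank '[{"x":0,"y":0,"z":0.8,"roll":-0.05},{"x":0,"y":0,"z":0.8,"roll":0},{"x":0.03,"y":0,"z":0.7,"roll":0},{"x":0,"y":0,"z":0.4,"roll":0},{"x":0,"y":0,"z":0,"roll":0}]' 0
python3 - <<'E'
from h import *
d=ctrl.get_image("top"); save(d,"t1.png",(180,120,350,275),4.6)
w=ctrl.get_image("wrist"); save(w,"w2.png")
move([.541,.0055,.078],np.radians(93))
E
```

```text
t: 3.02
tool_pos: [0.538, 0.0105, 0.078]
tool_rot: [0.095, -3.135, -0.002]
contact_force: [0.6, 1.0, -0.2]
opening: 0.0855
pos [0.5407 0.0098 0.0813] toolx [-0.998 -0.06  -0.001] tooly ang 1.6309 q6 -1.751 t 3.125
shift now-axes units [-0.001 -0.072  0.056]
roll units (tool z down => -world) 0.065 dy -0.007773474830743865
shift after roll units [-0.001 -0.072  0.056]
```

View pics/w2.png

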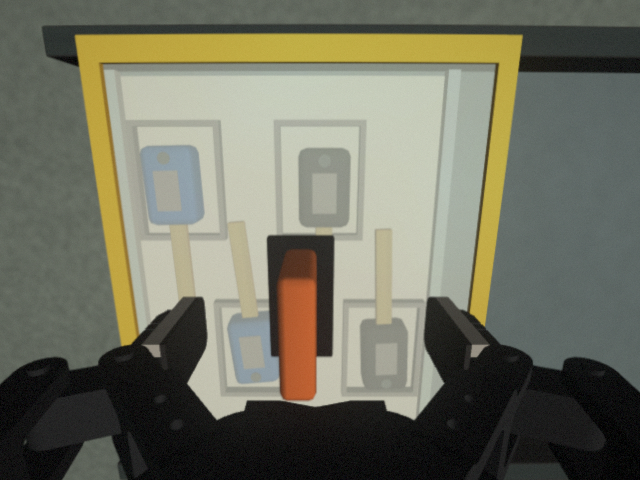

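```bash
python3 -m crank '[{"x":0,"y":-0.05,"z":0,"roll":0.05},{"x":0,"y":0,"z":0,"roll":0},{"x":0,"y":0,"z":0,"roll":0},{"x":0,"y":0,"z":0,"roll":0},{"x":0,"y":0,"z":0,"roll":0},{"x":0,"y":0,"z":0,"roll":0},{"x":0,"y":0,"z":0,"roll":0},{"x":0,"y":0,"z":0,"roll":0}]' 1 40
python3 - <<'E'
from h import *
move([.541,.0055,.078],np.radians(93)); o=ctrl.get_obs();print(o["contact_force"],o["opening"])
E
```

```text
t: 4.12
tool_pos: [0.5407, 0.0058, 0.0808]
tool_rot: [-0.084, 3.14, -0.001]
contact_force: [-1.2, -1.6, 5.4]
opening: 0.0129
pos [0.5407 0.0058 0.0808] toolx [-0.999 -0.053 -0.   ] tooly ang 1.6242 q6 -1.751 t 4.125
shift now-axes units [-0.004 -0.005  0.047]
roll units (tool z down => -world) 0.009 dy -0.001058922870036838
shift after roll units [-0.005 -0.005  0.047]
[-1.1873785  -1.58289745  5.35867221] 0.012900687656945332
```

```bash
python3 -m crank '[{"x":0,"y":0.15,"z":0,"roll":0},{"x":0,"y":0.3,"z":0,"roll":0},{"x":0,"y":0.3,"z":0,"roll":0},{"x":0,"y":0.15,"z":0,"roll":0},{"x":0,"y":0,"z":0,"roll":0}]'
python3 - <<'E'
from h import *
move([.541,.0055,.078],np.radians(93)); o=ctrl.get_obs();print(o["contact_force"],o["opening"])
E
```

```text
t: 4.75
tool_pos: [0.5374, 0.0611, 0.0808]
tool_rot: [0.085, -3.14, -0.002]
contact_force: [-3.7, 0.5, 6.9]
opening: 0.0132
pos [0.5374 0.0611 0.0808] toolx [-0.999 -0.054  0.001] tooly ang 1.625 q6 -1.65 t 4.75
shift now-axes units [-0.01  -0.929  0.045]
roll units (tool z down => -world) 0.015 dy -0.0018115503261475485
shift after roll units [-0.011 -0.929  0.045]
[-3.73178043  0.48804327  6.85482658] 0.01322066345708208
```

```bash
python3 -m crank '[{"x":0.01,"y":0.2,"z":0,"roll":0},{"x":0,"y":0.3,"z":0,"roll":0},{"x":0.01,"y":0.3,"z":0,"roll":0},{"x":0.01,"y":0.3,"z":0,"roll":0},{"x":0.01,"y":0.3,"z":0,"roll":0},{"x":0.01,"y":0.3,"z":0,"roll":0},{"x":0.01,"y":0.2,"z":0,"roll":0},{"x":0,"y":0.1,"z":0,"roll":0},{"x":0,"y":0,"z":0,"roll":0}]'
python3 - <<'E'
from h import *
move([.541,.0055,.078],np.radians(93)); o=ctrl.get_obs();print(o["contact_force"],o["opening"])
E
```

```text
t: 5.88
tool_pos: [0.5302, 0.1814, 0.0808]
tool_rot: [-0.084, 3.133, 0.003]
contact_force: [10.9, 1.9, -1.7]
opening: 0.0129
pos [0.5302 0.1814 0.0808] toolx [-0.999 -0.054 -0.007] tooly ang 1.6245 q6 -1.428 t 5.875
shift now-axes units [-0.023 -2.937  0.042]
roll units (tool z down => -world) 0.011 dy -0.0013201209610380626
shift after roll units [-0.027 -2.937  0.042]
[10.85709278  1.86338221 -1.67830216] 0.012855922868663949
```

```bash
python3 -m crank '[{"x":-0.02,"y":0.05,"z":0,"roll":0},{"x":-0.01,"y":0.1,"z":0,"roll":0},{"x":0,"y":0.1,"z":0,"roll":0},{"x":0,"y":0.1,"z":0,"roll":0},{"x":0,"y":0,"z":0,"roll":0},{"x":0,"y":0,"z":0,"roll":0}]'
python3 - <<'E'
from h import *
o=ctrl.get_obs();print(o["tool_pos"],o["contact_force"],o["wrist_torque"])
d=ctrl.get_image("top"); save(d,"t2.png",(180,120,350,275),4.6)
g=handle(d) if 0 else None
E
```

```text
t: 6.62
tool_pos: [0.5289, 0.2018, 0.0808]
tool_rot: [-0.084, 3.138, 0.003]
contact_force: [4.1, 2.0, 3.1]
opening: 0.0131
[0.52894435 0.20182811 0.08080133] [4.05152908 2.02130522 3.10789986] [ 0.08747186 -0.7407398   0.24505033]
```

View pics/t2.png

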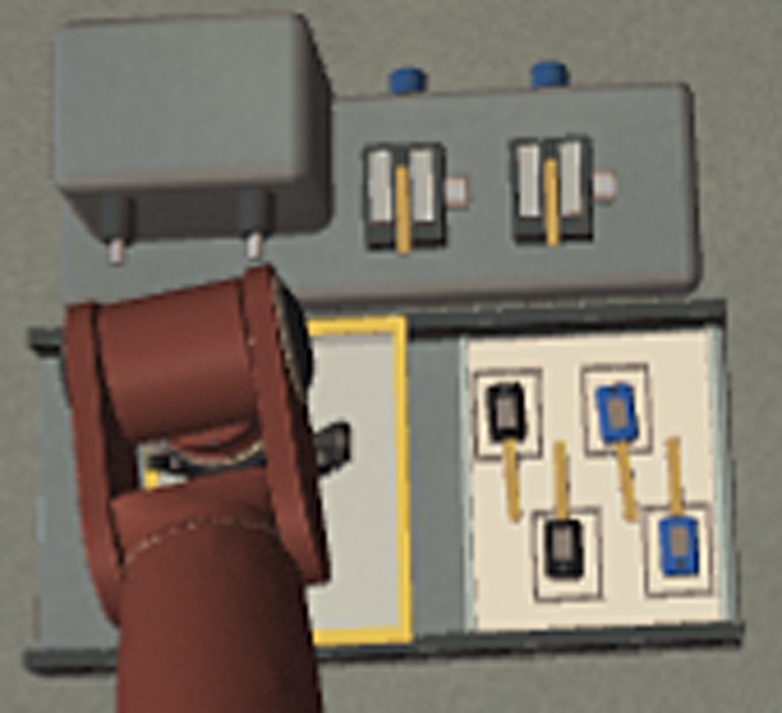

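```bash
python3 -m crank '[{"x":0,"y":0.04,"z":0,"roll":0},{"x":0,"y":0.04,"z":0,"roll":0},{"x":0,"y":0.04,"z":0,"roll":0},{"x":0,"y":0.04,"z":0,"roll":0},{"x":0,"y":0.04,"z":0,"roll":0}]';python3 -m crank '[{"x":0,"y":0.02,"z":0,"roll":0},{"x":0,"y":0.02,"z":0,"roll":0}]'; python3 -m crank '[{"x":0,"y":0.02,"z":0,"roll":0},{"x":0,"y":0.02,"z":0,"roll":0}]'
```

```text
t: 7.3
tool_pos: [0.5283, 0.2129, 0.0808]
tool_rot: [-0.084, 3.139, 0.0]
contact_force: [4.8, -1.7, 3.8]
opening: 0.013
t: 7.55
tool_pos: [0.5281, 0.2153, 0.0808]
tool_rot: [-0.084, 3.139, 0.0]
contact_force: [4.2, -2.3, 4.4]
opening: 0.0136
t: 7.8
tool_pos: [0.528, 0.2176, 0.0808]
tool_rot: [-0.084, 3.139, 0.0]
contact_force: [4.7, -2.0, 4.0]
opening: 0.0132
```

```bash
python3 -m crank '[{"x":0,"y":0.02,"z":0,"roll":0},{"x":0,"y":0.02,"z":0,"roll":0}]';python3 -m crank '[{"x":0,"y":0.02,"z":0,"roll":0},{"x":0,"y":0.02,"z":0,"roll":0}]'
```

```text
t: 8.05
tool_pos: [0.5279, 0.22, 0.0808]
tool_rot: [-0.084, 3.139, 0.0]
contact_force: [5.5, -1.3, 4.7]
opening: 0.0133
t: 8.3
tool_pos: [0.5277, 0.2224, 0.0808]
tool_rot: [-0.084, 3.139, 0.0]
contact_force: [4.7, -1.1, 4.3]
opening: 0.0132
```

```bash
sleep 0; python3 -m crank '[{"x":0,"y":0,"z":0,"roll":0}]'
```

```text
t: 8.43
tool_pos: [0.5277, 0.2226, 0.0808]
tool_rot: [-0.084, 3.139, 0.001]
contact_force: [5.9, -0.8, 5.2]
opening: 0.0133
```

```bash
python3 -m crank '[{"x":0,"y":0.02,"z":0,"roll":0},{"x":0,"y":0.02,"z":0,"roll":0}]';python3 -m crank '[{"x":0,"y":0.02,"z":0,"roll":0},{"x":0,"y":0.02,"z":0,"roll":0}]'
```

```text
t: 8.68
tool_pos: [0.5276, 0.2247, 0.0808]
tool_rot: [-0.083, 3.139, 0.0]
contact_force: [4.5, -1.3, 4.7]
opening: 0.0132
t: 8.93
tool_pos: [0.5274, 0.2271, 0.0808]
tool_rot: [-0.083, 3.139, 0.0]
contact_force: [3.8, -2.0, 5.4]
opening: 0.013
```

```bash
python3 -m crank '[{"x":0,"y":0.02,"z":0,"roll":0},{"x":0,"y":0.02,"z":0,"roll":0}]';python3 -m crank '[{"x":0,"y":0.02,"z":0,"roll":0},{"x":0,"y":0.02,"z":0,"roll":0}]'
```

```text
t: 9.18
tool_pos: [0.5273, 0.2295, 0.0808]
tool_rot: [-0.084, 3.139, 0.0]
contact_force: [4.8, -1.9, 6.1]
opening: 0.0132
t: 9.43
tool_pos: [0.5272, 0.2315, 0.0808]
tool_rot: [-0.084, 3.139, -0.002]
contact_force: [4.8, -5.5, 6.3]
opening: 0.0132
```

Resistance is rising, so I'll go one small row at a time.

```bash
python3 -m crank '[{"x":0,"y":0.015,"z":0,"roll":0}]'; python3 -m crank '[{"x":0,"y":0,"z":0,"roll":0}]'
```

```text
t: 9.55
tool_pos: [0.5272, 0.2316, 0.0808]
tool_rot: [-0.084, 3.139, -0.004]
contact_force: [4.9, -6.9, 6.0]
opening: 0.0133
t: 9.68
tool_pos: [0.5272, 0.2316, 0.0808]
tool_rot: [-0.084, 3.14, -0.004]
contact_force: [4.8, -6.1, 6.0]
opening: 0.013
```

```bash
python3 -m crank '[{"x":0,"y":0.02,"z":0,"roll":0}]'; python3 -m crank '[{"x":0,"y":0,"z":0,"roll":0}]'
```

```text
t: 9.8
tool_pos: [0.5271, 0.2324, 0.0808]
tool_rot: [-0.084, 3.14, -0.005]
contact_force: [4.4, -9.2, 6.7]
opening: 0.0136
t: 9.93
tool_pos: [0.5271, 0.2325, 0.0808]
tool_rot: [-0.084, 3.14, -0.005]
contact_force: [3.3, -7.4, 6.8]
opening: 0.0133
```

```bash
python3 -m crank '[{"x":0,"y":0.02,"z":0,"roll":0}]'; python3 -m crank '[{"x":0,"y":0,"z":0,"roll":0}]'
```

```text
t: 10.05
tool_pos: [0.5271, 0.2333, 0.0808]
tool_rot: [-0.084, 3.14, -0.006]
contact_force: [4.2, -9.4, 7.4]
opening: 0.0134
t: 10.18
tool_pos: [0.5271, 0.2334, 0.0808]
tool_rot: [-0.084, 3.14, -0.006]
contact_force: [4.6, -8.0, 6.9]
opening: 0.0131
```

```bash
python3 -m crank '[{"x":0,"y":0.02,"z":0,"roll":0}]'; python3 -m crank '[{"x":0,"y":0,"z":0,"roll":0},{"x":0,"y":0,"z":0,"roll":0}]'
```

```text
t: 10.3
tool_pos: [0.527, 0.2342, 0.0808]
tool_rot: [-0.084, 3.14, -0.007]
contact_force: [3.7, -10.7, 7.8]
opening: 0.0132
t: 10.55
tool_pos: [0.527, 0.2343, 0.0808]
tool_rot: [-0.084, 3.14, -0.007]
contact_force: [4.1, -9.7, 7.5]
opening: 0.0134
```

Bind found: about 10.7 N at the peak, against roughly 1.8 N to slide, and about 2.5 mm in. Now I'll back off.

```bash
python3 -m crank '[{"x":0,"y":-0.1,"z":0,"roll":0},{"x":0,"y":-0.1,"z":0,"roll":0},{"x":0,"y":-0.06,"z":0,"roll":0},{"x":0,"y":0,"z":0,"roll":0},{"x":0,"y":0,"z":0,"roll":0}]'
```

```text
t: 11.18
tool_pos: [0.5278, 0.221, 0.0808]
tool_rot: [-0.084, 3.139, 0.001]
contact_force: [4.2, -0.8, 4.6]
opening: 0.0134
```

```bash
python3 -m crank '[{"x":-0.02,"y":-0.035,"z":0,"roll":0},{"x":0,"y":0,"z":0,"roll":0},{"x":0,"y":0,"z":0,"roll":0}]'; python3 -m crank '[{"x":0,"y":0,"z":0,"roll":0},{"x":0,"y":0,"z":0,"roll":0},{"x":0,"y":0,"z":0,"roll":0},{"x":0,"y":0,"z":0,"roll":0},{"x":0,"y":0,"z":0,"roll":0},{"x":0,"y":0,"z":0,"roll":0}]' 0
python3 - <<'E'
from h import *
w=ctrl.get_image("wrist"); save(w,"w3.png")
o=ctrl.get_obs();print(o["tool_pos"],o["contact_force"],o["opening"])
E
```

```text
t: 11.55
tool_pos: [0.5279, 0.2193, 0.0807]
tool_rot: [0.084, -3.139, -0.002]
contact_force: [0.1, 0.5, 8.1]
opening: 0.0133
t: 12.3
tool_pos: [0.5286, 0.2187, 0.0803]
tool_rot: [0.083, -3.14, -0.0]
contact_force: [-0.3, -0.0, -0.1]
opening: 0.0854
[0.52861552 0.21867745 0.08036304] [-0.53622065 -0.38646984  0.20000513] 0.08546549182420694
```

View pics/w3.png

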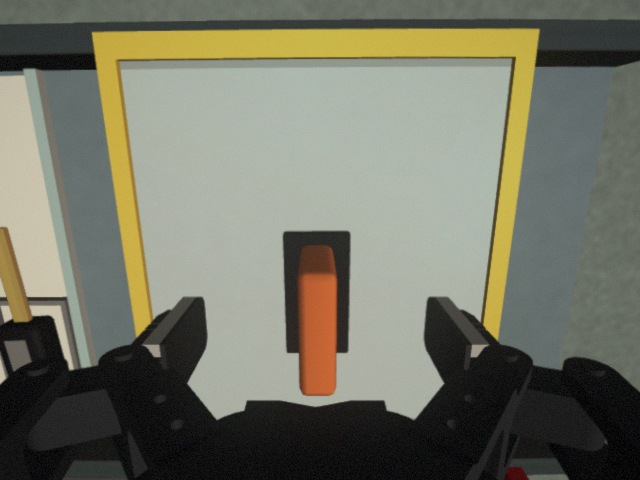

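The jaws are open around the fin, which is centred at (317,320) with no contact. I'll rise and move above the tray.

```bash
python3 -m crank '[{"x":0,"y":0,"z":-0.5,"roll":0},{"x":0,"y":0,"z":-0.9,"roll":0},{"x":0,"y":0,"z":-0.9,"roll":0},{"x":0,"y":-0.3,"z":-0.4,"roll":0},{"x":0,"y":-0.8,"z":0,"roll":0},{"x":0,"y":-0.8,"z":0,"roll":0},{"x":0,"y":-0.8,"z":0,"roll":0},{"x":0,"y":-0.6,"z":0,"roll":0},{"x":0,"y":0,"z":0,"roll":0},{"x":0,"y":0,"z":0,"roll":0}]' 0
python3 - <<'E'
from h import *
w=ctrl.get_image("wrist"); save(w,"w4.png")
d=ctrl.get_image("top"); save(d,"t4.png",(180,120,460,310),2.8)
H=hsv(d); h,S,V=H[...,0],H[...,1],H[...,2]
save(d,"t4b.png",(190,160,290,230),8)
o=ctrl.get_obs();print(o["tool_pos"])
E
```

```text
t: 13.6
tool_pos: [0.539, 0.0213, 0.2423]
tool_rot: [0.083, -3.14, -0.001]
contact_force: [-0.2, -0.4, -0.0]
opening: 0.0853
[0.53904917 0.02187946 0.24231937]
```

View pics/w4.png

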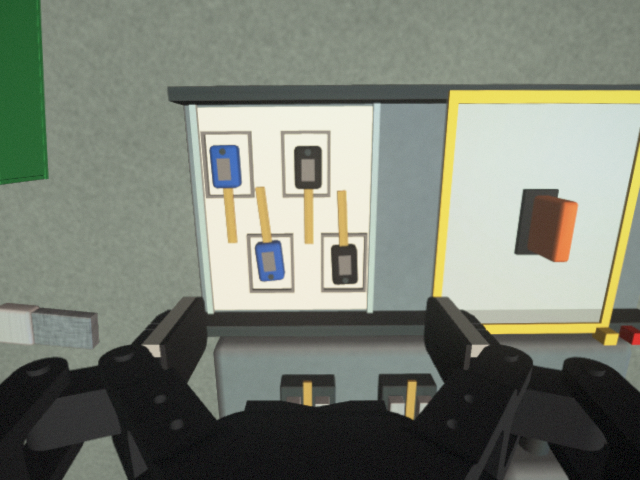

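View pics/t4.png

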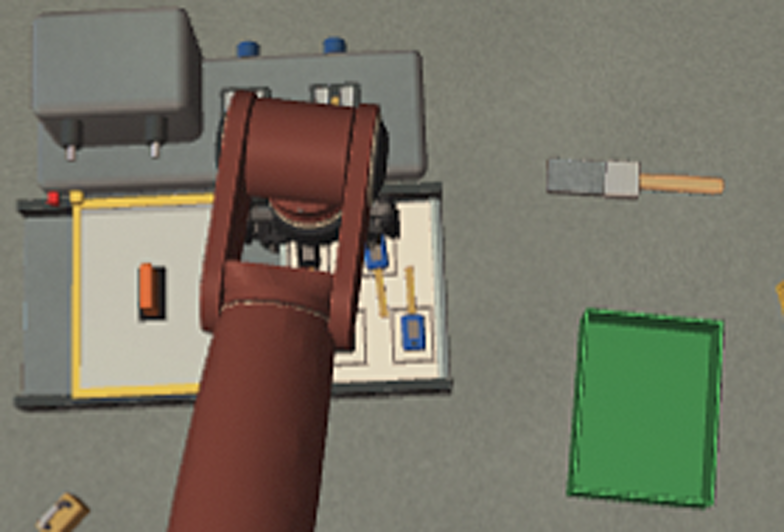

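View pics/t4b.png

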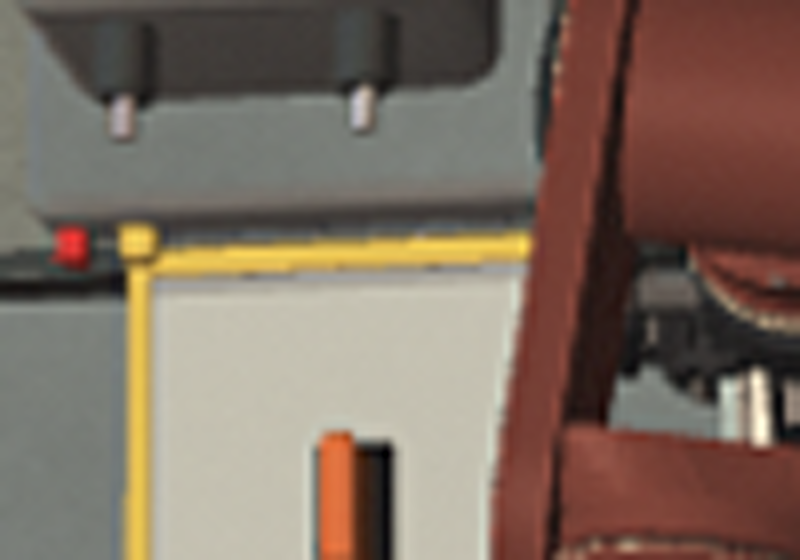

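The wrist picture shows an uncovered tray with blue heads at (225,166) and (269,261) and black heads at (308,168) and (344,264). The guard is at the right, with the lug at (606,337) and the pointer at (631,335). In the enlarged top view the gap between lug and pointer is about 4–4.6 px, or 12–14 mm, which is within 7–27 mm. Next I'll measure the keys.

```bash
cat > keys.py <<'E'
from h import *
def keys(w, box=(0.42,0.68,-0.10,0.09), zt=.030, verbose=True):
    H=hsv(w); h,S,V=[H[...,i].astype(int) for i in range(3)]
    out=[]
    for nm,m in (("blue",(h>100)&(h<130)&(S>120)&(V>50)),("black",(V<75))):
        m=cv2.morphologyEx(m.astype(np.uint8),cv2.MORPH_OPEN,np.ones((3,3)))
        for a,c,mm in comps(m,150):
            p=onz(w,c,zt)[0]
            if not(box[0]<p[0]<box[1] and box[2]<p[1]<box[3]) or a>8000: continue
            cn=cv2.findContours(mm.astype(np.uint8),cv2.RETR_EXTERNAL,cv2.CHAIN_APPROX_NONE)[0]
            cc=max(cn,key=cv2.contourArea)[:,0,:]
            P=onz(w,cc,zt)[:,:2]*1000
            (cx,cy),(aw,ah),ang=cv2.minAreaRect(P.astype(np.float32))
            if aw<ah: aw,ah,ang=ah,aw,ang+90
            ang=(ang+90)%180-90
            if not(30<aw<55 and 18<ah<40): continue
            out.append((nm,np.array([cx,cy]),aw,ah,ang,c))
            if verbose: print(nm,"px",np.round(c,0),"ctr mm",np.round([cx,cy],1),"size",round(aw,1),round(ah,1),"long-axis deg",round(ang,1))
    return out
E
python3 - <<'E'
from keys import *
w=ctrl.get_image("wrist"); keys(w)
c,r=ray(w,[[320,240]]);print("cam",c,r)
# blades
H=hsv(w); h,S,V=[H[...,i].astype(int) for i in range(3)]
for a,c,mm in comps((h>14)&(h<28)&(S>110)&(V>90),60):
    p=onz(w,c,.021)[0]
    if .42<p[0]<.68 and -.1<p[1]<.09:
        ys,xs=np.nonzero(mm); P=onz(w,np.c_[xs,ys],.021)[:,:2]*1000
        print("blade",a,np.round(c),np.round(cv2.minAreaRect(P.astype(np.float32)),1) if 0 else cv2.minAreaRect(P.astype(np.float32)))
E
```

```text
blue px [226. 165.] ctr mm [497.8 -63.5] size 36.8 25.3 long-axis deg 4.6
blue px [270. 260.] ctr mm [587.9 -20.3] size 36.7 23.9 long-axis deg 8.5
black px [307. 167.] ctr mm [494.5  12.5] size 36.3 22.4 long-axis deg 3.2
black px [343. 263.] ctr mm [586.8  53.2] size 39.2 23.4 long-axis deg 6.2
cam [0.47294962 0.01872478 0.37358568] [[ 0.25408153  0.02793934 -0.96688521]]
blade 445 [229. 214.] ((545.7076416015625, -61.6849479675293), (51.952083587646484, 8.792085647583008), 4.003769397735596)
blade 441 [262. 214.] ((543.1050415039062, -28.94870376586914), (54.04375457763672, 8.103594779968262), 8.820589065551758)
blade 432 [342. 218.] ((543.0394287109375, 48.30188751220703), (55.1293830871582, 8.995914459228516), 7.375912666320801)
blade 427 [308. 215.] ((541.980224609375, 15.182239532470703), (52.84471130371094, 6.972104072570801), 3.0135326385498047)
```

Run:
```python
from h import *
move([.590,.0544,.06],np.radians(97.2))
```

```text
pos [0.539  0.0219 0.2423] toolx [-0.999 -0.055  0.   ] tooly ang 1.6255 q6 -1.723 t 13.75
shift now-axes units [-0.878  0.493  3.038]
roll units (tool z down => -world) -0.591 dy 0.07096691379298647
shift after roll units [-0.911  0.43   3.038]
```

```bash
python3 -m crank '[{"x":0,"y":0,"z":0,"roll":-0.59},{"x":-0.91,"y":0.43,"z":0,"roll":0},{"x":0,"y":0,"z":0.8,"roll":0},{"x":0,"y":0,"z":0.9,"roll":0},{"x":0,"y":0,"z":0.9,"roll":0},{"x":0,"y":0,"z":0.3,"roll":0},{"x":0,"y":0,"z":0,"roll":0},{"x":0,"y":0,"z":0,"roll":0}]' 0.35
python3 - <<'E'
from h import *
w=ctrl.get_image("wrist"); save(w,"w5.png")
move([.590,.0544,.030],np.radians(97.2))
print(ctrl.get_obs()["opening"])
E
```

```text
t: 14.75
tool_pos: [0.5922, 0.0535, 0.0713]
tool_rot: [-0.195, 3.131, -0.001]
contact_force: [-0.0, -0.0, 0.3]
opening: 0.0552
pos [0.5923 0.0534 0.0715] toolx [-0.992 -0.124 -0.005] tooly ang 1.695 q6 -1.73 t 14.8
shift now-axes units [0.04  0.022 0.692]
roll units (tool z down => -world) -0.012 dy 0.0014630918165148277
shift after roll units [0.04  0.022 0.692]
0.055418318961280195
```

View pics/w5.png

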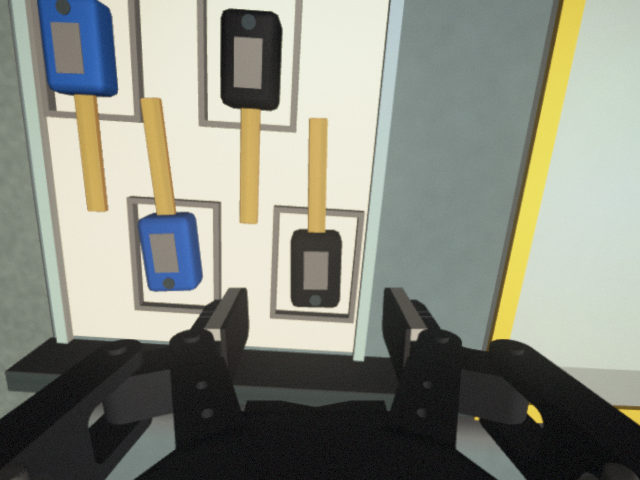

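The jaws are centred laterally on the black head at (316,268). Descending.

```bash
python3 -m crank '[{"x":0.04,"y":0.02,"z":0.3,"roll":0},{"x":0,"y":0,"z":0.2,"roll":0},{"x":0,"y":0,"z":0.15,"roll":0},{"x":0,"y":0,"z":0.02,"roll":0},{"x":0,"y":0,"z":0,"roll":0}]' 0.35
python3 - <<'E'
from h import *
w=ctrl.get_image("wrist"); save(w,"w6.png")
move([.590,.0544,.030],np.radians(97.2))
E
```

```text
t: 15.42
tool_pos: [0.5876, 0.0542, 0.0281]
tool_rot: [0.195, -3.136, -0.0]
contact_force: [0.6, 0.9, -0.3]
opening: 0.0559
pos [0.5879 0.0542 0.0284] toolx [-0.992 -0.124 -0.001] tooly ang 1.6948 q6 -1.729 t 15.475
shift now-axes units [-0.035 -0.001 -0.027]
roll units (tool z down => -world) -0.014 dy 0.0016941971739343753
shift after roll units [-0.035 -0.001 -0.027]
```

View pics/w6.png

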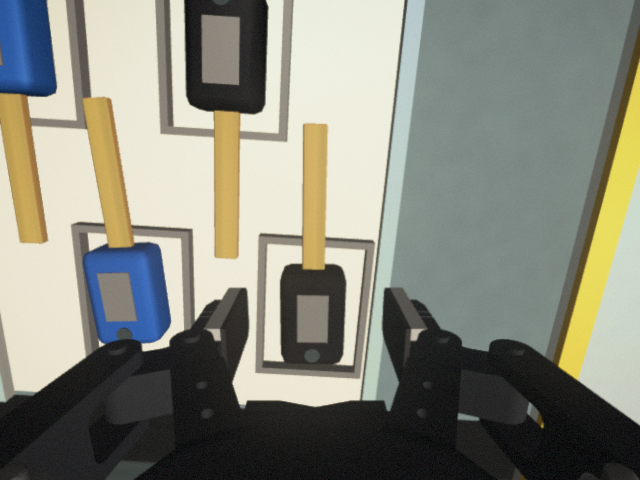

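The jaws straddle the black head at (313,313). I'll raise slightly to clear the ribs, then close and lift.

```bash
python3 -m crank '[{"x":-0.02,"y":0,"z":-0.03,"roll":0},{"x":0,"y":0,"z":0,"roll":0},{"x":0,"y":0,"z":0,"roll":0},{"x":0,"y":0,"z":0,"roll":0},{"x":0,"y":0,"z":0,"roll":0}]' 1 40;  python3 -m crank '[{"x":0,"y":0,"z":-0.3,"roll":0},{"x":0,"y":0,"z":-0.7,"roll":0},{"x":0,"y":0,"z":-0.9,"roll":0},{"x":0,"y":0,"z":-0.9,"roll":0},{"x":0,"y":0,"z":0,"roll":0}]'
python3 - <<'E'
from h import *
w=ctrl.get_image("wrist"); save(w,"w7.png")
d=ctrl.get_image("top"); save(d,"t7.png",(180,120,460,310),2.8)
H=hsv(d); h,S,V=H[...,0],H[...,1],H[...,2]
for a,c,mm in comps((h>50)&(h<75)&(S>120),500):
    ys,xs=np.nonzero(mm); 
    for z in (.06,.03): print(z,cv2.minAreaRect((onz(d,np.c_[xs,ys],z)[:,:2]*1000).astype(np.float32)))
E
```

```text
t: 16.1
tool_pos: [0.5897, 0.0543, 0.0309]
tool_rot: [-0.195, 3.134, -0.0]
contact_force: [0.1, 0.5, 5.2]
opening: 0.0247
t: 16.73
tool_pos: [0.5918, 0.0543, 0.2052]
tool_rot: [-0.194, 3.124, -0.002]
contact_force: [1.0, 0.7, -0.6]
opening: 0.0249
0.06 ((414.3551025390625, -315.88140869140625), (152.2841339111328, 201.74557495117188), 85.27893829345703)
0.03 ((419.12652587890625, -320.74237060546875), (155.2767333984375, 205.71014404296875), 85.2789306640625)
```

View pics/w7.png

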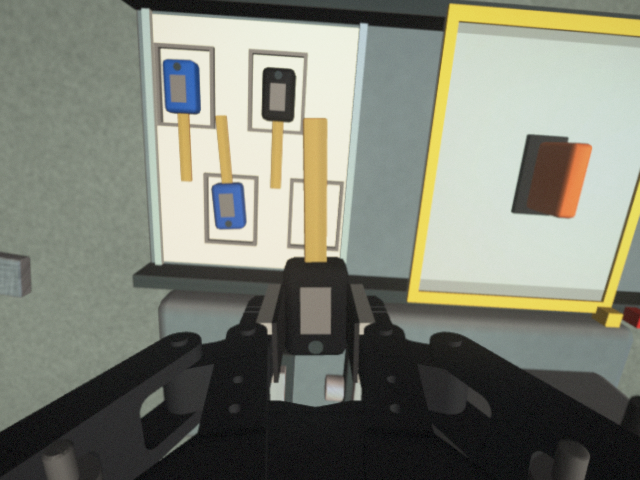

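View pics/t7.png

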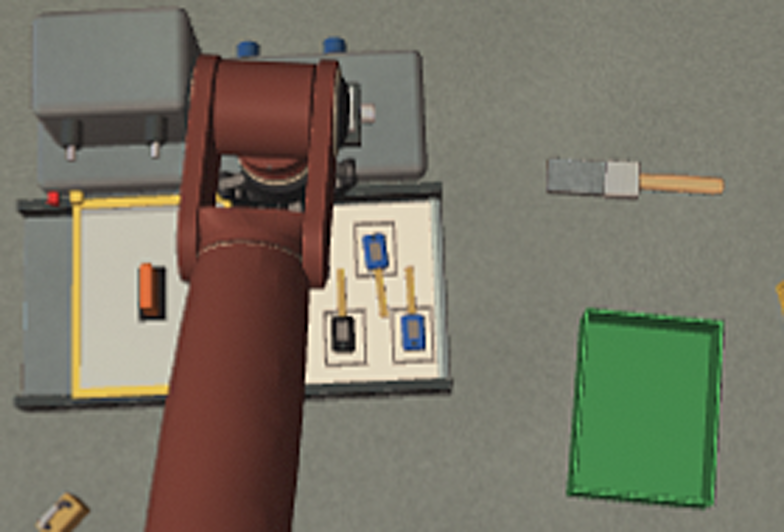

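The black key is gripped at (316,305), and its pocket is empty. The green tote at crop (645,408), full top image (410,266), measures 152×202 mm at the rim and is upright, so it is the one meant; the yellow one at (492,245) is not. Its centre is (0.414, −0.316), yaw −4.7°. Carrying the key over.

Run:
```python
from h import *
d=ctrl.get_image("top"); save(d,"tote0.png",(370,200,540,300),4)
move([.4665,-.287,.205],np.radians(85.3))
```

```text
pos [0.5878 0.0544 0.1968] toolx [-0.992 -0.124  0.002] tooly ang 1.6948 q6 -1.729 t 16.875
shift now-axes units [ 2.71  -5.396 -0.132]
roll units (tool z down => -world) 1.717 dy -0.20605980698547088
shift after roll units [ 1.549 -5.837 -0.135]
```

View pics/tote0.png

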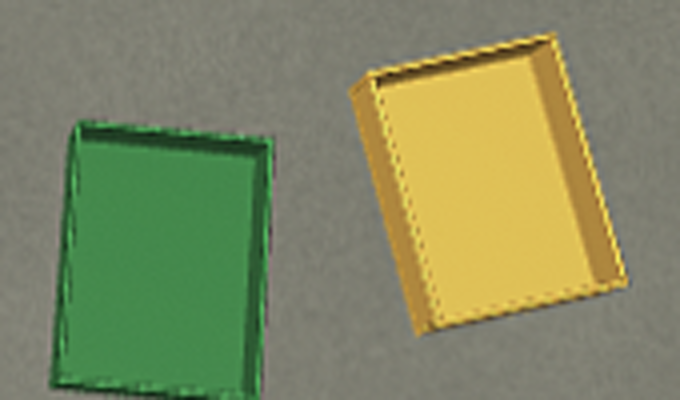

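The crop shows the empty green tote at (160,260) and the yellow look-alike at (490,185).

```bash
python3 -m crank '[{"x":0,"y":0,"z":-0.13,"roll":0.86},{"x":0,"y":0,"z":0,"roll":0.86},{"x":0.2,"y":-0.8,"z":0,"roll":0},{"x":0.25,"y":-0.9,"z":0,"roll":0},{"x":0.25,"y":-0.95,"z":0,"roll":0},{"x":0.25,"y":-0.95,"z":0,"roll":0},{"x":0.25,"y":-0.95,"z":0,"roll":0},{"x":0.25,"y":-0.9,"z":0,"roll":0},{"x":0.1,"y":-0.39,"z":0,"roll":0},{"x":0,"y":0,"z":0,"roll":0}]'
python3 - <<'E'
from h import *
w=ctrl.get_image("wrist"); save(w,"w8.png")
move([.4665,-.287,.035],np.radians(85.3))
E
```

```text
t: 18.12
tool_pos: [0.4655, -0.2878, 0.2031]
tool_rot: [-0.134, -3.135, -0.005]
contact_force: [0.1, 0.3, -0.6]
opening: 0.0249
pos [ 0.4661 -0.2868  0.2034] toolx [-0.996  0.084  0.003] tooly ang 1.4868 q6 -2.175 t 18.175
shift now-axes units [-0.016 -0.011  2.807]
roll units (tool z down => -world) -0.016 dy 0.001959135084135033
shift after roll units [-0.016 -0.011  2.807]
```

View pics/w8.png

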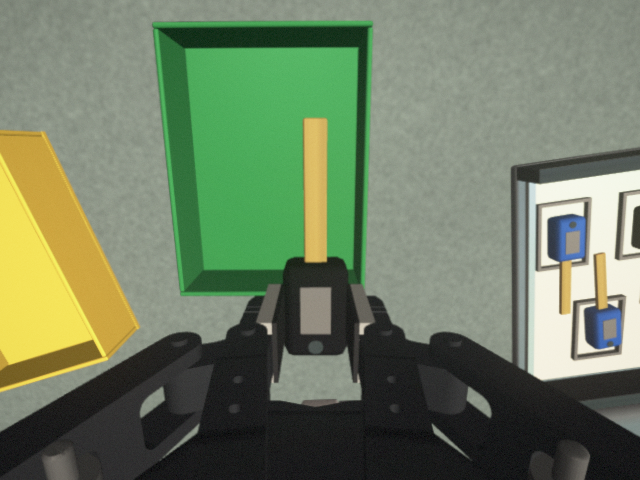

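```bash
cat > tote.py <<'E'
from h import *
def tote(d,z=.06):
    H=hsv(d); h,S,V=[H[...,i].astype(int) for i in range(3)]
    a,c,mm=comps((h>50)&(h<75)&(S>110),300)[0]
    ys,xs=np.nonzero(mm); return cv2.minAreaRect((onz(d,np.c_[xs,ys],z)[:,:2]*1000).astype(np.float32)),c
E
python3 - <<'E'
from tote import *
w=ctrl.get_image("wrist")
print(tote(w)); d=ctrl.get_image("top"); print(tote(d)); print(onz(w,[[155,24],[372,24],[363,290]],.06))
E
```

```text
(((415.1723327636719, -318.20068359375), (148.44638061523438, 198.1943359375), 85.37812805175781), array([258.48062127, 143.33835327]))
(((403.2205505371094, -323.0038146972656), (136.5499267578125, 182.23838806152344), 85.09414672851562), array([419.100911  , 279.89278206]))
[[ 0.31258472 -0.38164976  0.06      ]
 [ 0.32491622 -0.23552213  0.06      ]
 [ 0.516801   -0.25120586  0.06      ]]
```

The two views agree to 3 mm. Descend, release partway open and rise.

```bash
python3 -m crank '[{"x":0,"y":0,"z":0.8,"roll":0},{"x":0,"y":0,"z":0.9,"roll":0},{"x":0,"y":0,"z":0.7,"roll":0},{"x":0,"y":0,"z":0.3,"roll":0},{"x":0,"y":0,"z":0.08,"roll":0},{"x":0,"y":0,"z":0,"roll":0}]'; python3 -m crank '[{"x":0,"y":0,"z":0,"roll":0},{"x":0,"y":0,"z":0,"roll":0},{"x":0,"y":0,"z":0,"roll":0},{"x":0,"y":0,"z":-0.3,"roll":0},{"x":0,"y":0,"z":-0.8,"roll":0},{"x":0,"y":0,"z":-0.9,"roll":0},{"x":0,"y":0,"z":-0.9,"roll":0},{"x":0,"y":0,"z":0,"roll":0}]' 0.5
python3 - <<'E'
from tote import *
w=ctrl.get_image("wrist"); save(w,"w9.png"); print(tote(w)); print(ctrl.get_obs()["tool_pos"])
E
```

```text
t: 19.02
tool_pos: [0.4683, -0.2877, 0.0404]
tool_rot: [0.128, 3.137, -0.002]
contact_force: [0.4, -0.8, -0.6]
opening: 0.0251
t: 20.02
tool_pos: [0.4699, -0.2893, 0.2211]
tool_rot: [0.129, 3.128, -0.012]
contact_force: [0.5, -0.3, -0.5]
opening: 0.0428
(((414.43634033203125, -317.46435546875), (148.02398681640625, 197.44052124023438), 85.63050842285156), array([272.28842366, 141.38895176]))
[ 0.46856349 -0.28820803  0.21742683]
```

View pics/w9.png

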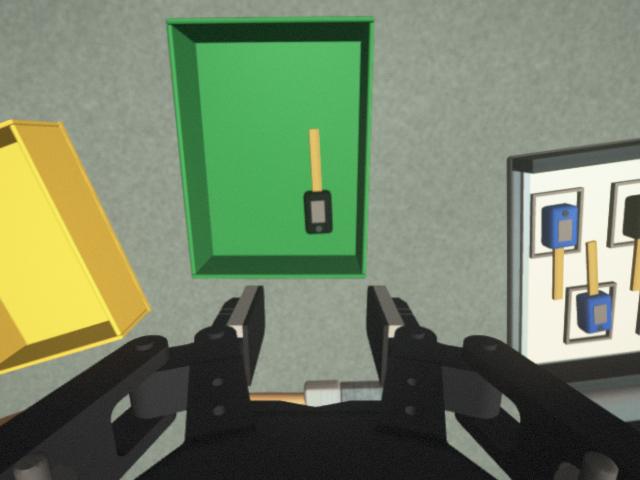

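The black key lies flat in the tote at (317,200). Next is the far blue key.

Run:
```python
from h import *
move([.590,-.0216,.20],np.radians(98.8))
```

```text
pos [ 0.4686 -0.2882  0.2174] toolx [-0.997  0.082 -0.006] tooly ang 1.4884 q6 -2.175 t 20.075
shift now-axes units [-1.65   4.596  0.282]
roll units (tool z down => -world) -1.967 dy 0.23599685289157435
shift after roll units [-2.678  4.083  0.29 ]
```

```bash
python3 -m crank '[{"x":0,"y":0,"z":0,"roll":-0.98},{"x":0,"y":0,"z":0,"roll":-0.98},{"x":-0.5,"y":0.75,"z":0.1,"roll":0},{"x":-0.6,"y":0.9,"z":0.1,"roll":0},{"x":-0.6,"y":0.9,"z":0.1,"roll":0},{"x":-0.6,"y":0.9,"z":0,"roll":0},{"x":-0.4,"y":0.63,"z":0,"roll":0},{"x":0,"y":0,"z":0,"roll":0}]' 0.35
python3 - <<'E'
from keys import *
w=ctrl.get_image("wrist"); save(w,"w10.png"); keys(w,box=(.4,.7,-.15,.12))
H=hsv(w); h,S,V=[H[...,i].astype(int) for i in range(3)]
for a,c,mm in comps((h>14)&(h<28)&(S>110)&(V>90),60):
    p=onz(w,c,.021)[0]
    if .42<p[0]<.68 and -.12<p[1]<.09:
        ys,xs=np.nonzero(mm); P=onz(w,np.c_[xs,ys],.021)[:,:2]*1000
        print("blade",a,np.round(c),cv2.minAreaRect(P.astype(np.float32)))
move([.590,-.0216,.06],np.radians(98.8))
E
```

```text
t: 21.08
tool_pos: [0.5864, -0.0247, 0.1936]
tool_rot: [0.247, -3.129, -0.002]
contact_force: [-0.4, -0.7, 0.1]
opening: 0.0558
blue px [280. 106.] ctr mm [498.2 -65. ] size 37.7 24.3 long-axis deg 4.6
blue px [318. 228.] ctr mm [588.5 -21.5] size 36.7 22.5 long-axis deg 8.6
black px [378. 118.] ctr mm [495.   10.8] size 37.9 24.7 long-axis deg 3.4
blade 647 [277. 168.] ((545.2908325195312, -61.96048355102539), (54.13557434082031, 7.885049819946289), 4.405368804931641)
blade 624 [370. 178.] ((541.6644897460938, 14.942447662353516), (54.6204833984375, 7.75791072845459), 3.190828800201416)
blade 604 [317. 172.] ((543.184814453125, -29.624452590942383), (53.41796875, 7.510267734527588), 9.305435180664062)
pos [ 0.586  -0.0263  0.1938] toolx [-0.988 -0.155  0.003] tooly ang 1.7262 q6 -1.898 t 21.125
shift now-axes units [-0.084  0.066  2.229]
roll units (tool z down => -world) 0.015 dy -0.0017754533071374645
shift after roll units [-0.084  0.066  2.229]
```

View pics/w10.png

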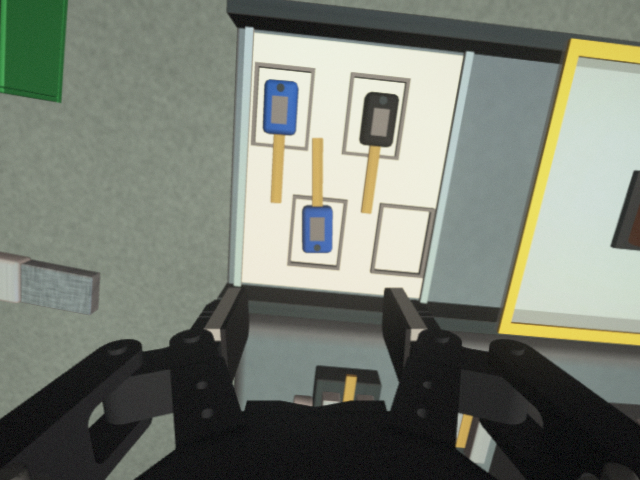

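Unmoved: blue head at (318,228), centred between the jaws. Descending.

```bash
python3 -m crank '[{"x":-0.08,"y":0.05,"z":0.7,"roll":0},{"x":0,"y":0,"z":0.8,"roll":0},{"x":0,"y":0,"z":0.6,"roll":0},{"x":0,"y":0,"z":0,"roll":0},{"x":0,"y":0,"z":0,"roll":0}]' 0.35
python3 - <<'E'
from keys import *
w=ctrl.get_image("wrist"); save(w,"w11.png")
move([.590,-.022,.0305],np.radians(98.8))
E
```

```text
t: 21.75
tool_pos: [0.5916, -0.0248, 0.0707]
tool_rot: [-0.238, 3.131, -0.001]
contact_force: [0.5, 0.3, 1.3]
opening: 0.0556
pos [ 0.5924 -0.0248  0.0716] toolx [-0.988 -0.151 -0.003] tooly ang 1.7227 q6 -1.89 t 21.8
shift now-axes units [0.034 0.053 0.685]
roll units (tool z down => -world) -0.014 dy 0.0016926648762540797
shift after roll units [0.034 0.053 0.685]
```

View pics/w11.png

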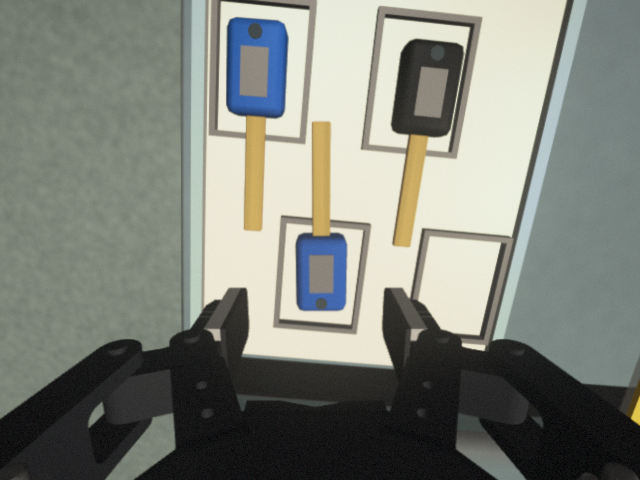

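The head is at (321,271), about 2 mm right of the jaw middle. I'll correct y, descend, grip and lift.

```bash
python3 -m crank '[{"x":0.02,"y":0.05,"z":0.3,"roll":0},{"x":0,"y":0,"z":0.2,"roll":0},{"x":0,"y":0,"z":0.14,"roll":0},{"x":0,"y":0,"z":0,"roll":0}]' 0.35;  python3 -m crank '[{"x":0,"y":0,"z":0,"roll":0},{"x":0,"y":0,"z":0,"roll":0},{"x":0,"y":0,"z":0,"roll":0},{"x":0,"y":0,"z":0,"roll":0},{"x":0,"y":0,"z":0,"roll":0}]' 1 40;  python3 -m crank '[{"x":0,"y":0,"z":-0.3,"roll":0},{"x":0,"y":0,"z":-0.7,"roll":0},{"x":0,"y":0,"z":-0.9,"roll":0},{"x":0,"y":0,"z":-0.9,"roll":0},{"x":0,"y":0,"z":0,"roll":0}]'
python3 - <<'E'
from keys import *
w=ctrl.get_image("wrist"); save(w,"w12.png"); 
from tote import tote
d=ctrl.get_image("top"); print(tote(d))
a=np.radians(-4.7); p=np.array([.414,-.317])+[np.cos(a)*.05-np.sin(a)*-.033, np.sin(a)*.05+np.cos(a)*-.033]; print(p)
move([p[0],p[1],.21],np.radians(85.3))
E
```

```text
t: 22.3
tool_pos: [0.5886, -0.0209, 0.0297]
tool_rot: [0.24, -3.13, -0.001]
contact_force: [0.1, -0.0, 0.6]
opening: 0.0553
t: 22.92
tool_pos: [0.5901, -0.0213, 0.0317]
tool_rot: [-0.24, 3.131, -0.001]
contact_force: [1.2, 1.2, 4.2]
opening: 0.0247
t: 23.55
tool_pos: [0.5926, -0.0216, 0.2066]
tool_rot: [-0.239, 3.121, -0.004]
contact_force: [0.6, 0.1, -0.6]
opening: 0.0248
(((413.98565673828125, -314.91278076171875), (152.98358154296875, 202.55747985839844), 85.57057189941406), array([410.9434487, 266.1368974]))
[ 0.4611279  -0.35398596]
pos [ 0.5895 -0.0211  0.2   ] toolx [-0.988 -0.152 -0.001] tooly ang 1.7236 q6 -1.886 t 23.65
shift now-axes units [ 2.959 -5.158 -0.168]
roll units (tool z down => -world) 1.957 dy -0.2348653128614493
shift after roll units [ 1.677 -5.705 -0.166]
```

View pics/w12.png

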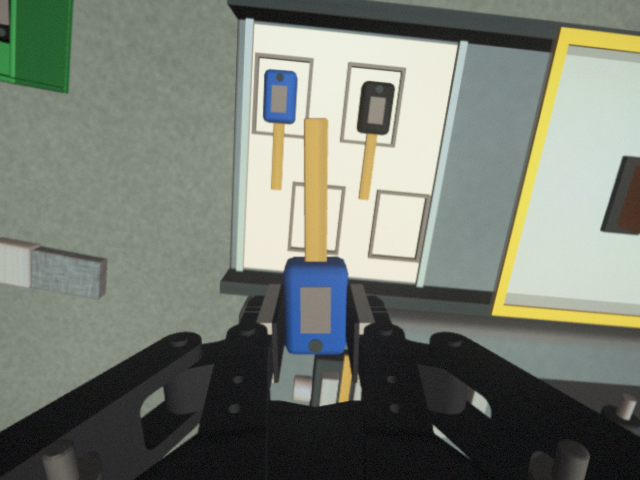

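The blue key is held at (316,305). To the tote.

```bash
python3 -m crank '[{"x":0,"y":0,"z":-0.15,"roll":0.98},{"x":0,"y":0,"z":0,"roll":0.98},{"x":0.25,"y":-0.8,"z":0,"roll":0},{"x":0.3,"y":-0.95,"z":0,"roll":0},{"x":0.3,"y":-0.95,"z":0,"roll":0},{"x":0.3,"y":-0.95,"z":0,"roll":0},{"x":0.3,"y":-0.95,"z":0,"roll":0},{"x":0.2,"y":-0.8,"z":0,"roll":0},{"x":0.03,"y":-0.3,"z":0,"roll":0},{"x":0,"y":0,"z":0,"roll":0}]'
python3 - <<'E'
from tote import *
w=ctrl.get_image("wrist"); save(w,"w13.png");print(tote(w))
move([.4611,-.354,.038],np.radians(85.3))
E
```

```text
t: 24.9
tool_pos: [0.4601, -0.3535, 0.2062]
tool_rot: [-0.132, -3.137, -0.004]
contact_force: [0.3, 0.0, -0.8]
opening: 0.0243
(((414.96002197265625, -318.00054931640625), (148.5145721435547, 197.951904296875), 85.59123229980469), array([357.8986169 , 142.16842036]))
pos [ 0.4606 -0.3527  0.2065] toolx [-0.997  0.082  0.002] tooly ang 1.4883 q6 -2.27 t 24.95
shift now-axes units [-0.015 -0.028  2.809]
roll units (tool z down => -world) -0.004 dy 0.00047765783039466214
shift after roll units [-0.015 -0.028  2.809]
```

View pics/w13.png

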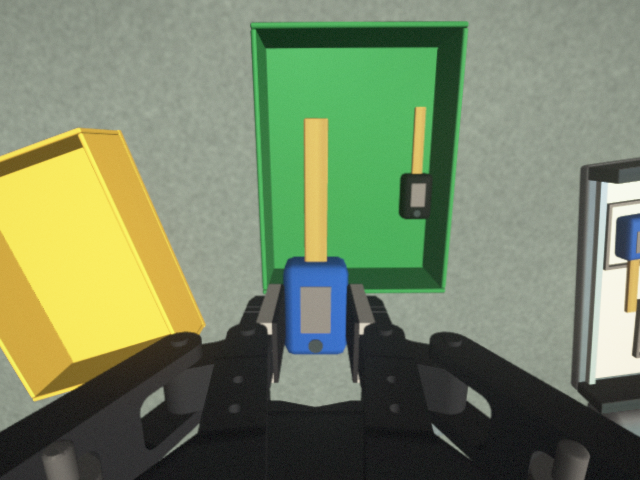

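```bash
python3 -m crank '[{"x":0,"y":0.02,"z":0.8,"roll":0},{"x":0,"y":0,"z":0.9,"roll":0},{"x":0,"y":0,"z":0.7,"roll":0},{"x":0,"y":0,"z":0.3,"roll":0},{"x":0,"y":0,"z":0.08,"roll":0},{"x":0,"y":0,"z":0,"roll":0}]'; python3 -m crank '[{"x":0,"y":0,"z":0,"roll":0},{"x":0,"y":0,"z":0,"roll":0},{"x":0,"y":0,"z":0,"roll":0},{"x":0,"y":0,"z":-0.3,"roll":0},{"x":0,"y":0,"z":-0.8,"roll":0},{"x":0,"y":0,"z":-0.9,"roll":0},{"x":0,"y":0,"z":-0.9,"roll":0},{"x":0,"y":0,"z":0,"roll":0}]' 0.5
python3 - <<'E'
from tote import *
w=ctrl.get_image("wrist"); save(w,"w14.png"); print(tote(w)); 
move([.497,-.0645,.20],np.radians(94.3))
E
```

```text
t: 25.7
tool_pos: [0.4621, -0.3529, 0.0428]
tool_rot: [0.128, 3.137, -0.003]
contact_force: [0.2, -0.0, -0.7]
opening: 0.0248
t: 26.7
tool_pos: [0.4634, -0.3549, 0.2237]
tool_rot: [0.129, 3.129, -0.014]
contact_force: [-0.1, -0.0, 0.4]
opening: 0.0428
(((414.1794128417969, -317.90789794921875), (148.27023315429688, 196.9161834716797), 85.53362274169922), array([356.88990165, 141.49953863]))
pos [ 0.4622 -0.3538  0.2201] toolx [-0.997  0.082 -0.006] tooly ang 1.4884 q6 -2.269 t 26.75
shift now-axes units [-0.179  4.854  0.311]
roll units (tool z down => -world) -1.312 dy 0.15744178540139986
shift after roll units [-0.937  4.766  0.316]
```

View pics/w14.png

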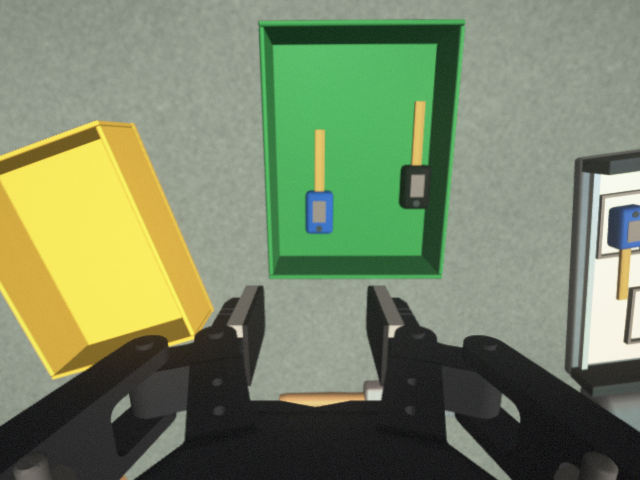

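Both keys are in the tote: blue at (319,212), black at (415,187). Next is the near blue key.

```bash
python3 -m crank '[{"x":0,"y":0,"z":0,"roll":-0.66},{"x":0,"y":0,"z":0,"roll":-0.66},{"x":-0.15,"y":0.7,"z":0.1,"roll":0},{"x":-0.2,"y":0.95,"z":0.1,"roll":0},{"x":-0.2,"y":0.95,"z":0.1,"roll":0},{"x":-0.2,"y":0.95,"z":0,"roll":0},{"x":-0.15,"y":0.8,"z":0,"roll":0},{"x":-0.04,"y":0.4,"z":0,"roll":0},{"x":0,"y":0,"z":0,"roll":0}]' 0.35
python3 - <<'E'
from keys import *
w=ctrl.get_image("wrist"); save(w,"w15.png"); keys(w,box=(.4,.7,-.15,.12))
H=hsv(w); h,S,V=[H[...,i].astype(int) for i in range(3)]
for a,c,mm in comps((h>14)&(h<28)&(S>110)&(V>90),60):
    p=onz(w,c,.021)[0]
    if .42<p[0]<.68 and -.12<p[1]<.09:
        ys,xs=np.nonzero(mm); P=onz(w,np.c_[xs,ys],.021)[:,:2]*1000
        print("blade",a,np.round(c),cv2.minAreaRect(P.astype(np.float32)))
move([.4975,-.0648,.0305],np.radians(94.3))
E
```

```text
t: 27.88
tool_pos: [0.4947, -0.0625, 0.196]
tool_rot: [0.124, -3.137, -0.001]
contact_force: [-0.5, -0.2, -0.5]
opening: 0.0551
blue px [311. 227.] ctr mm [496.9 -65.4] size 37.6 22.8 long-axis deg 4.6
black px [399. 229.] ctr mm [493.1  10. ] size 38.7 25.2 long-axis deg 3.4
blade 457 [310. 279.] ((546.1782836914062, -61.65384292602539), (52.32541275024414, 7.91423225402832), 4.56735372543335)
blade 296 [398. 271.] ((531.6619873046875, 14.735031127929688), (30.16531753540039, 8.207967758178711), 3.7528209686279297)
pos [ 0.4949 -0.0635  0.1962] toolx [-0.997 -0.077  0.002] tooly ang 1.6483 q6 -1.925 t 27.925
shift now-axes units [-0.046 -0.025  2.762]
roll units (tool z down => -world) 0.021 dy -0.0024604910319767637
shift after roll units [-0.046 -0.025  2.762]
```

View pics/w15.png

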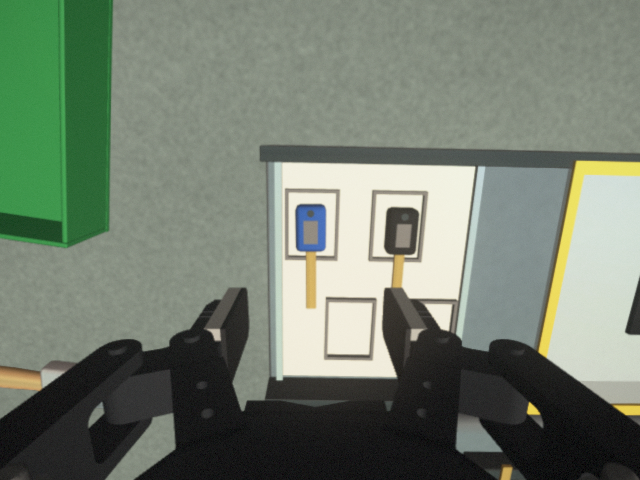

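Blue head at (311,227), unmoved. Descending.

```bash
python3 -m crank '[{"x":-0.04,"y":-0.02,"z":0.7,"roll":0},{"x":0,"y":0,"z":0.8,"roll":0},{"x":0,"y":0,"z":0.6,"roll":0},{"x":0,"y":0,"z":0,"roll":0},{"x":0,"y":0,"z":0,"roll":0}]' 0.35
python3 - <<'E'
from keys import *
w=ctrl.get_image("wrist"); save(w,"w16.png")
move([.4975,-.065,.0305],np.radians(94.3))
E
```

```text
t: 28.55
tool_pos: [0.4989, -0.066, 0.0725]
tool_rot: [-0.118, 3.138, -0.001]
contact_force: [-0.7, 0.2, 0.9]
opening: 0.0557
pos [ 0.4995 -0.066   0.0733] toolx [-0.997 -0.075 -0.003] tooly ang 1.646 q6 -1.925 t 28.6
shift now-axes units [0.034 0.02  0.713]
roll units (tool z down => -world) 0.001 dy -0.00013309157986451936
shift after roll units [0.034 0.02  0.713]
```

View pics/w16.png

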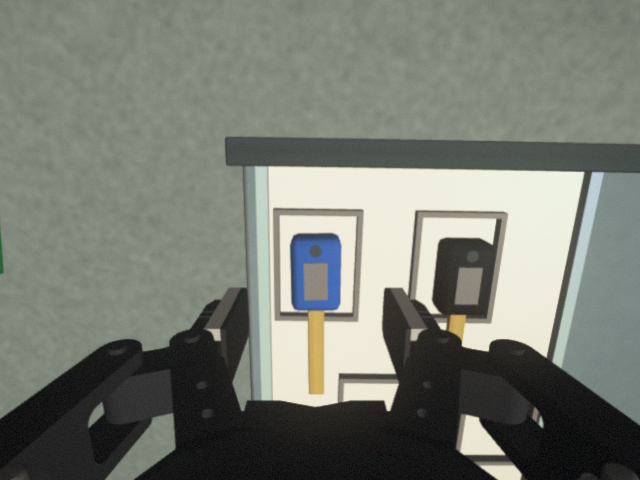

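```bash
python3 -m crank '[{"x":0.02,"y":0.01,"z":0.3,"roll":0},{"x":0,"y":0,"z":0.2,"roll":0},{"x":0,"y":0,"z":0.17,"roll":0},{"x":0,"y":0,"z":0,"roll":0}]' 0.35;  python3 -m crank '[{"x":0,"y":0,"z":0,"roll":0},{"x":0,"y":0,"z":0,"roll":0},{"x":0,"y":0,"z":0,"roll":0},{"x":0,"y":0,"z":0,"roll":0},{"x":0,"y":0,"z":0,"roll":0}]' 1 40;  python3 -m crank '[{"x":0,"y":0,"z":-0.3,"roll":0},{"x":0,"y":0,"z":-0.7,"roll":0},{"x":0,"y":0,"z":-0.9,"roll":0},{"x":0,"y":0,"z":-0.9,"roll":0},{"x":0,"y":0,"z":0,"roll":0}]'
python3 - <<'E'
from keys import *
w=ctrl.get_image("wrist"); save(w,"w17.png"); 
from tote import tote
d=ctrl.get_image("top"); save(d,"t17.png",(180,120,460,310),2.8); print(tote(d))
a=np.radians(-4.6); p=np.array([.414,-.317])+[np.cos(a)*-.05-np.sin(a)*-.022, np.sin(a)*-.05+np.cos(a)*-.022]; print(p)
move([p[0],p[1],.21],np.radians(85.3))
E
```

```text
t: 29.1
tool_pos: [0.4957, -0.0642, 0.0296]
tool_rot: [0.119, -3.137, -0.001]
contact_force: [0.3, -0.4, -0.2]
opening: 0.0555
t: 29.72
tool_pos: [0.4974, -0.0647, 0.0317]
tool_rot: [-0.119, 3.138, -0.001]
contact_force: [-0.9, -0.1, 4.5]
opening: 0.025
t: 30.35
tool_pos: [0.4997, -0.0653, 0.206]
tool_rot: [-0.119, 3.128, -0.006]
contact_force: [-0.7, -1.1, 0.2]
opening: 0.0247
(((414.0010986328125, -314.9139404296875), (152.98358154296875, 202.5264892578125), 85.57057189941406), array([410.70177706, 266.16510501]))
[ 0.36239668 -0.33491919]
pos [ 0.4968 -0.0645  0.1999] toolx [-0.997 -0.076 -0.001] tooly ang 1.6469 q6 -1.925 t 30.45
shift now-axes units [ 2.575 -4.324 -0.169]
roll units (tool z down => -world) 1.317 dy -0.15809024389550874
shift after roll units [ 1.863 -4.675 -0.168]
```

View pics/w17.png

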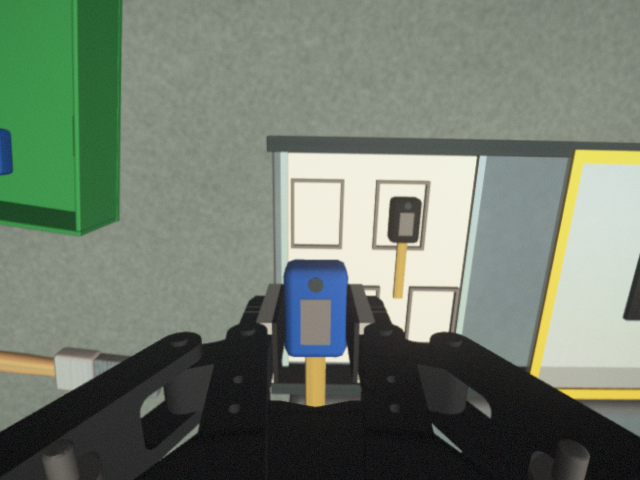

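View pics/t17.png

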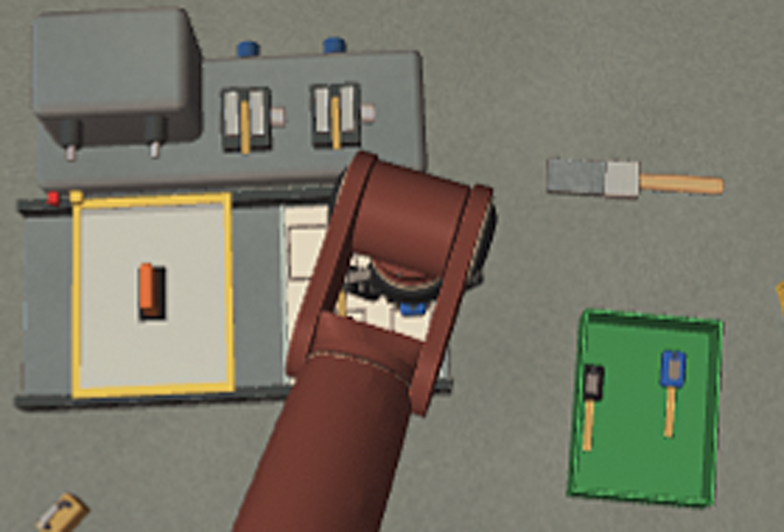

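The blue key is held, and two keys are in the tote at top-crop (593,395) and (671,385). Carrying over.

```bash
python3 -m crank '[{"x":0,"y":0,"z":-0.15,"roll":0.66},{"x":0,"y":0,"z":0,"roll":0.66},{"x":0.3,"y":-0.8,"z":0,"roll":0},{"x":0.38,"y":-0.9,"z":0,"roll":0},{"x":0.38,"y":-0.9,"z":0,"roll":0},{"x":0.38,"y":-0.9,"z":0,"roll":0},{"x":0.3,"y":-0.8,"z":0,"roll":0},{"x":0.12,"y":-0.37,"z":0,"roll":0},{"x":0,"y":0,"z":0,"roll":0}]'
python3 - <<'E'
from tote import *
w=ctrl.get_image("wrist"); save(w,"w18.png");print(tote(w))
move([.3624,-.335,.038],np.radians(85.3))
E
```

```text
t: 31.58
tool_pos: [0.3609, -0.3347, 0.2056]
tool_rot: [-0.134, -3.136, -0.006]
contact_force: [-0.6, 0.1, -0.4]
opening: 0.0249
(((386.5013122558594, -315.6123352050781), (148.2674102783203, 147.5814666748047), 85.61357879638672), array([342.23203147, 226.48858075]))
pos [ 0.3615 -0.3339  0.2059] toolx [-0.996  0.084  0.003] tooly ang 1.4869 q6 -2.384 t 31.625
shift now-axes units [-0.023 -0.027  2.798]
roll units (tool z down => -world) -0.015 dy 0.0018516619211930152
shift after roll units [-0.023 -0.027  2.798]
```

View pics/w18.png

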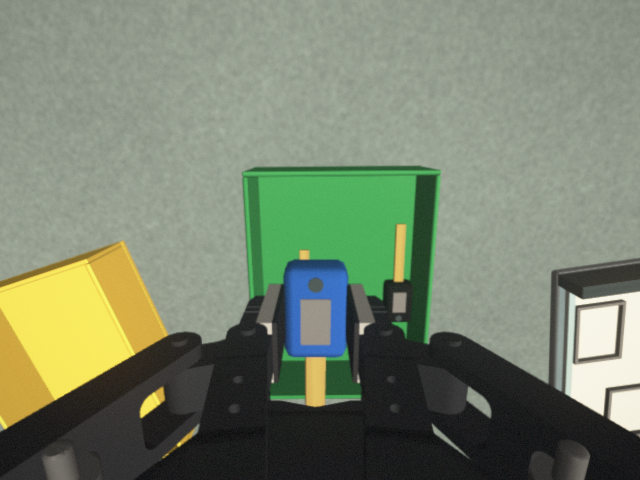

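```bash
python3 -m crank '[{"x":0,"y":0,"z":0.8,"roll":0},{"x":0,"y":0,"z":0.9,"roll":0},{"x":0,"y":0,"z":0.7,"roll":0},{"x":0,"y":0,"z":0.3,"roll":0},{"x":0,"y":0,"z":0.08,"roll":0},{"x":0,"y":0,"z":0,"roll":0}]'; python3 -m crank '[{"x":0,"y":0,"z":0,"roll":0},{"x":0,"y":0,"z":0,"roll":0},{"x":0,"y":0,"z":0,"roll":0},{"x":0,"y":0,"z":-0.3,"roll":0},{"x":0,"y":0,"z":-0.8,"roll":0},{"x":0,"y":0,"z":-0.9,"roll":0},{"x":0,"y":0,"z":-0.9,"roll":0},{"x":0,"y":0,"z":0,"roll":0}]' 0.5
python3 - <<'E'
from tote import *
w=ctrl.get_image("wrist"); save(w,"w19.png"); print(tote(w)); 
move([.4940,.011,.20],np.radians(93.3))
E
```

```text
t: 32.38
tool_pos: [0.3634, -0.3352, 0.0425]
tool_rot: [0.129, 3.138, -0.002]
contact_force: [0.4, -0.5, -1.1]
opening: 0.0248
t: 33.38
tool_pos: [0.3646, -0.3371, 0.223]
tool_rot: [0.129, 3.13, -0.015]
contact_force: [-0.2, 0.6, -0.9]
opening: 0.0428
(((412.9800720214844, -317.56048583984375), (147.98269653320312, 199.82321166992188), 85.57060241699219), array([336.12933564, 256.04536294]))
pos [ 0.3635 -0.3359  0.2194] toolx [-0.997  0.082 -0.005] tooly ang 1.4884 q6 -2.385 t 33.425
shift now-axes units [-1.689  5.942  0.301]
roll units (tool z down => -world) -1.167 dy 0.1400351913351039
shift after roll units [-2.502  5.648  0.307]
```

View pics/w19.png

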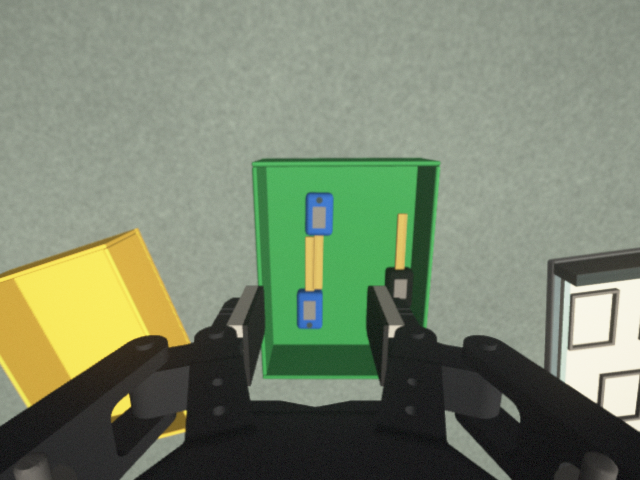

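Three keys are in the tote: blue at (319,214) and (310,309), black at (400,285). Now the last one, the near black key.

```bash
python3 -m crank '[{"x":0,"y":0,"z":0,"roll":-0.58},{"x":0,"y":0,"z":0,"roll":-0.58},{"x":-0.35,"y":0.75,"z":0.1,"roll":0},{"x":-0.4,"y":0.9,"z":0.1,"roll":0},{"x":-0.4,"y":0.9,"z":0.1,"roll":0},{"x":-0.4,"y":0.9,"z":0,"roll":0},{"x":-0.4,"y":0.9,"z":0,"roll":0},{"x":-0.35,"y":0.8,"z":0,"roll":0},{"x":-0.2,"y":0.5,"z":0,"roll":0},{"x":0,"y":0,"z":0,"roll":0}]' 0.35
python3 - <<'E'
from keys import *
w=ctrl.get_image("wrist"); save(w,"w20.png"); keys(w,box=(.4,.7,-.15,.12))
H=hsv(w); h,S,V=[H[...,i].astype(int) for i in range(3)]
for a,c,mm in comps((h>14)&(h<28)&(S>110)&(V>90),60):
    p=onz(w,c,.021)[0]
    if .42<p[0]<.68 and -.12<p[1]<.09:
        ys,xs=np.nonzero(mm); P=onz(w,np.c_[xs,ys],.021)[:,:2]*1000
        print("blade",a,np.round(c),cv2.minAreaRect(P.astype(np.float32)))
move([.4945,.0115,.0305],np.radians(93.3))
E
```

```text
t: 34.67
tool_pos: [0.4922, 0.0142, 0.1956]
tool_rot: [0.095, -3.137, -0.001]
contact_force: [-0.8, -0.5, 0.0]
opening: 0.0557
black px [311. 225.] ctr mm [493.2  12. ] size 37.5 22.8 long-axis deg 3.5
blade 499 [312. 278.] ((542.8610229492188, 15.361013412475586), (53.1697883605957, 7.2762956619262695), 3.238042116165161)
pos [0.4921 0.0131 0.1958] toolx [-0.998 -0.059  0.003] tooly ang 1.6297 q6 -1.754 t 34.725
shift now-axes units [-0.046 -0.029  2.755]
roll units (tool z down => -world) 0.011 dy -0.001264681987727334
shift after roll units [-0.046 -0.029  2.755]
```

View pics/w20.png

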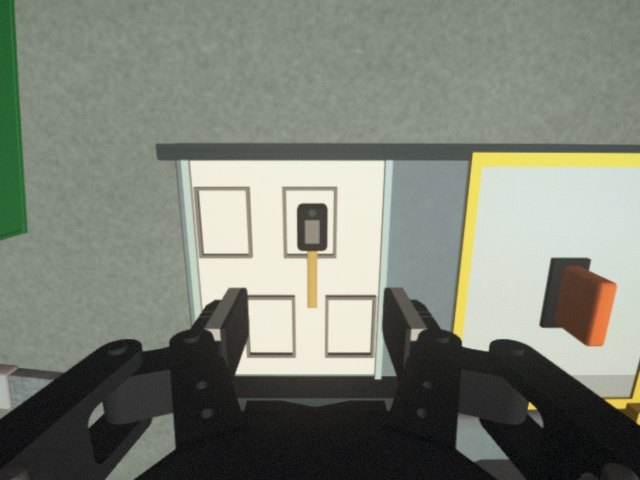

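The last key is at (312,227), between the jaws.

```bash
python3 -m crank '[{"x":-0.04,"y":-0.02,"z":0.7,"roll":0},{"x":0,"y":0,"z":0.8,"roll":0},{"x":0,"y":0,"z":0.6,"roll":0},{"x":0,"y":0,"z":0,"roll":0},{"x":0,"y":0,"z":0,"roll":0}]' 0.35
python3 - <<'E'
from keys import *
w=ctrl.get_image("wrist"); save(w,"w21.png")
move([.4945,.0117,.0305],np.radians(93.3))
E
```

```text
t: 35.35
tool_pos: [0.4961, 0.0105, 0.0724]
tool_rot: [-0.088, 3.139, -0.001]
contact_force: [0.2, -0.8, -0.1]
opening: 0.0554
pos [0.4968 0.0106 0.0732] toolx [-0.998 -0.056 -0.003] tooly ang 1.6268 q6 -1.755 t 35.4
shift now-axes units [0.039 0.021 0.712]
roll units (tool z down => -world) -0.014 dy 0.0016336741701208357
shift after roll units [0.039 0.021 0.712]
```

View pics/w21.png

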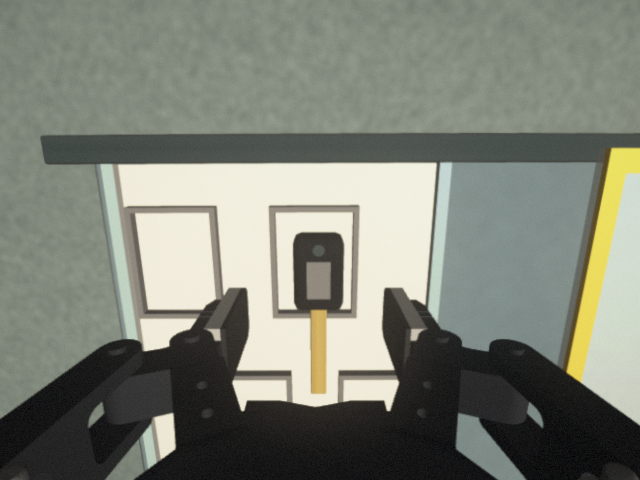

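```bash
python3 -m crank '[{"x":0.02,"y":0.02,"z":0.3,"roll":0},{"x":0,"y":0,"z":0.2,"roll":0},{"x":0,"y":0,"z":0.17,"roll":0},{"x":0,"y":0,"z":0,"roll":0}]' 0.35;  python3 -m crank '[{"x":0,"y":0,"z":0,"roll":0},{"x":0,"y":0,"z":0,"roll":0},{"x":0,"y":0,"z":0,"roll":0},{"x":0,"y":0,"z":0,"roll":0},{"x":0,"y":0,"z":0,"roll":0}]' 1 40;  python3 -m crank '[{"x":0,"y":0,"z":-0.3,"roll":0},{"x":0,"y":0,"z":-0.7,"roll":0},{"x":0,"y":0,"z":-0.9,"roll":0},{"x":0,"y":0,"z":-0.9,"roll":0},{"x":0,"y":0,"z":0,"roll":0}]'
python3 - <<'E'
from keys import *
w=ctrl.get_image("wrist"); save(w,"w22.png"); 
from tote import tote
d=ctrl.get_image("top"); save(d,"t22.png",(180,120,460,310),2.8); print(tote(d))
a=np.radians(-4.6); p=np.array([.414,-.317])+[np.cos(a)*-.05-np.sin(a)*.022, np.sin(a)*-.05+np.cos(a)*.022]; print(p)
move([p[0],p[1],.21],np.radians(85.3))
E
```

```text
t: 35.9
tool_pos: [0.4931, 0.0126, 0.0296]
tool_rot: [0.089, -3.138, -0.001]
contact_force: [0.1, 0.5, -0.0]
opening: 0.0554
t: 36.52
tool_pos: [0.4949, 0.0124, 0.0317]
tool_rot: [-0.089, 3.139, -0.0]
contact_force: [-0.5, -1.1, 5.0]
opening: 0.0248
t: 37.15
tool_pos: [0.4972, 0.0121, 0.2059]
tool_rot: [-0.089, 3.129, -0.003]
contact_force: [0.2, 0.6, -0.6]
opening: 0.025
(((413.98565673828125, -314.91278076171875), (152.98358154296875, 202.55747985839844), 85.57057189941406), array([410.44766451, 265.47391749]))
[ 0.36592543 -0.29106092]
pos [0.4942 0.0124 0.1999] toolx [-0.998 -0.057 -0.001] tooly ang 1.6276 q6 -1.753 t 37.25
shift now-axes units [ 2.422 -4.929 -0.169]
roll units (tool z down => -world) 1.157 dy -0.13885165717991144
shift after roll units [ 1.717 -5.217 -0.168]
```

View pics/w22.png

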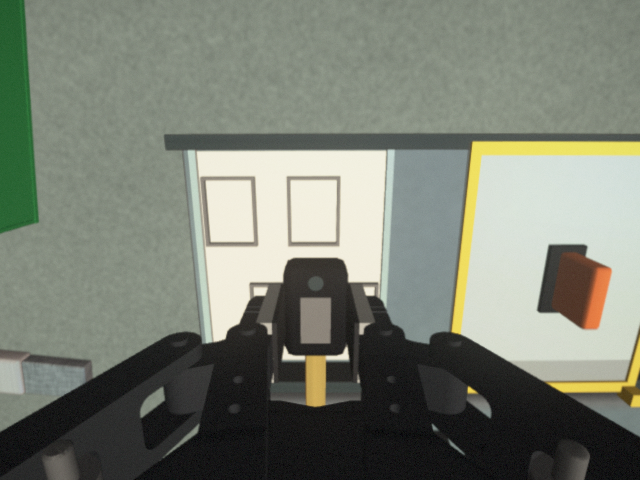

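View pics/t22.png

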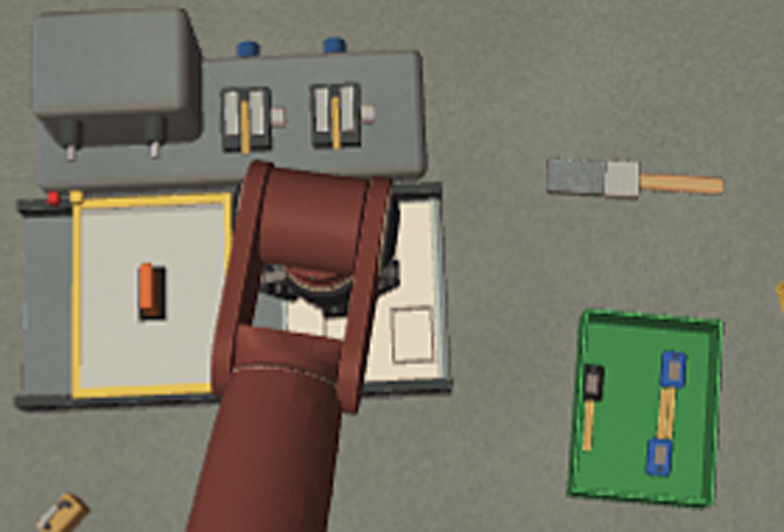

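The last black key is held, and the guard and pointer are unchanged. To the tote's free near-left part.

```bash
python3 -m crank '[{"x":0,"y":0,"z":-0.15,"roll":0.58},{"x":0,"y":0,"z":0,"roll":0.58},{"x":0.25,"y":-0.8,"z":0,"roll":0},{"x":0.3,"y":-0.9,"z":0,"roll":0},{"x":0.3,"y":-0.95,"z":0,"roll":0},{"x":0.3,"y":-0.95,"z":0,"roll":0},{"x":0.3,"y":-0.9,"z":0,"roll":0},{"x":0.27,"y":-0.71,"z":0,"roll":0},{"x":0,"y":0,"z":0,"roll":0}]'
python3 - <<'E'
from tote import *
w=ctrl.get_image("wrist"); save(w,"w23.png");print(tote(w))
move([.366,-.291,.038],np.radians(85.3))
E
```

```text
t: 38.38
tool_pos: [0.3635, -0.2918, 0.2057]
tool_rot: [-0.137, -3.135, -0.005]
contact_force: [0.0, 0.4, -0.4]
opening: 0.0248
(((385.0546569824219, -315.22503662109375), (148.21701049804688, 144.8302459716797), 85.62165069580078), array([274.69800757, 230.16615385]))
pos [ 0.3642 -0.2905  0.2058] toolx [-0.996  0.085  0.003] tooly ang 1.4854 q6 -2.319 t 38.425
shift now-axes units [-0.039 -0.014  2.796]
roll units (tool z down => -world) -0.028 dy 0.0033736889400655112
shift after roll units [-0.039 -0.014  2.796]
```

View pics/w23.png

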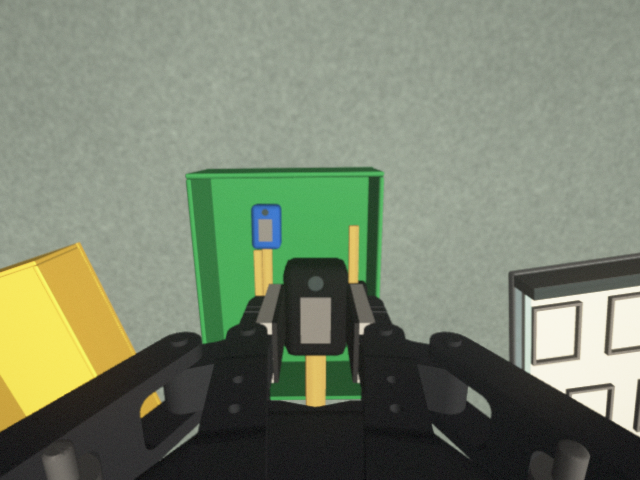

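```bash
python3 -m crank '[{"x":0,"y":0,"z":0.8,"roll":0},{"x":0,"y":0,"z":0.9,"roll":0},{"x":0,"y":0,"z":0.7,"roll":0},{"x":0,"y":0,"z":0.3,"roll":0},{"x":0,"y":0,"z":0.08,"roll":0},{"x":0,"y":0,"z":0,"roll":0}]'; python3 -m crank '[{"x":0,"y":0,"z":0,"roll":0},{"x":0,"y":0,"z":0,"roll":0},{"x":0,"y":0,"z":0,"roll":0},{"x":0,"y":0,"z":-0.3,"roll":0},{"x":0,"y":0,"z":-0.8,"roll":0},{"x":0,"y":0,"z":-0.9,"roll":0},{"x":0,"y":0,"z":-0.9,"roll":0},{"x":0,"y":0,"z":0,"roll":0},{"x":0,"y":0,"z":0,"roll":0}]' 0.5
python3 - <<'E'
from tote import *
w=ctrl.get_image("wrist"); save(w,"w24.png"); print(tote(w)); 
d=ctrl.get_image("top"); save(d,"t24.png",(180,120,460,310),2.8)
E
```

```text
t: 39.17
tool_pos: [0.3659, -0.2898, 0.0411]
tool_rot: [-0.128, -3.139, -0.001]
contact_force: [0.6, -1.1, 0.1]
opening: 0.0246
t: 40.3
tool_pos: [0.3654, -0.2905, 0.2149]
tool_rot: [-0.13, -3.139, -0.0]
contact_force: [-0.6, -0.2, 0.2]
opening: 0.0428
(((413.12908935546875, -317.1294860839844), (148.69894409179688, 200.80169677734375), 85.69113159179688), array([289.57127146, 266.7004399 ]))
```

View pics/w24.png

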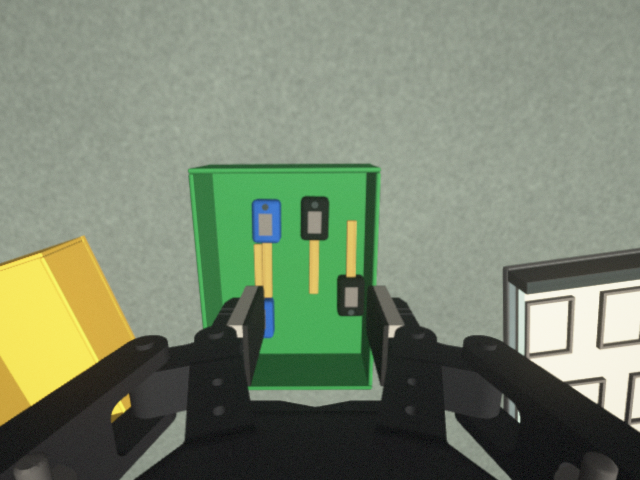

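View pics/t24.png

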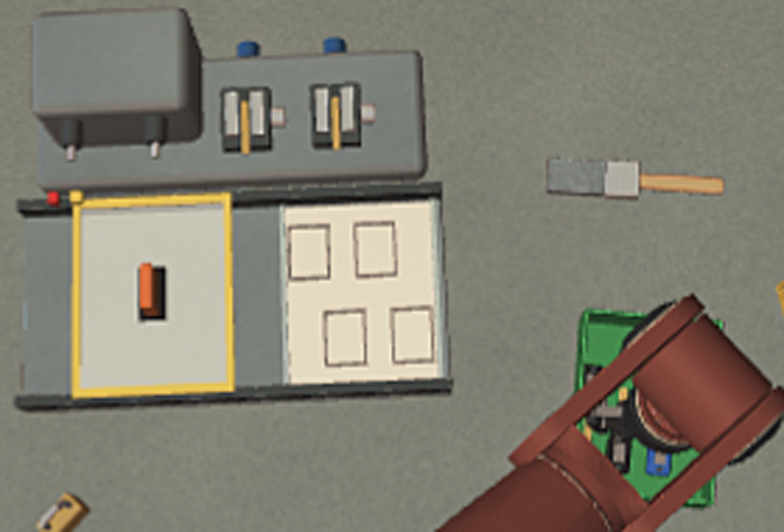

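All four keys lie in the tote: heads at (266,220), (315,217), (350,295) and (262,318), the last partly behind a finger. The tray is empty, and the pointer at (53,199) and lug at (76,197) are unchanged. Back to the handle.

Run:
```python
from h import *
move([.5286,.2187,.24],np.radians(93.06))
```

```text
pos [ 0.3649 -0.2898  0.2132] toolx [-0.997  0.082  0.003] tooly ang 1.4883 q6 -2.319 t 40.4
shift now-axes units [-2.02   8.673 -0.432]
roll units (tool z down => -world) -1.133 dy 0.1359115782324849
shift after roll units [-3.176  8.319 -0.436]
```

```bash
python3 -m crank '[{"x":0,"y":0,"z":-0.2,"roll":-0.57},{"x":0,"y":0,"z":-0.24,"roll":-0.56},{"x":-0.3,"y":0.8,"z":0,"roll":0},{"x":-0.35,"y":0.95,"z":0,"roll":0},{"x":-0.35,"y":0.95,"z":0,"roll":0},{"x":-0.35,"y":0.95,"z":0,"roll":0},{"x":-0.35,"y":0.95,"z":0,"roll":0},{"x":-0.35,"y":0.95,"z":0,"roll":0},{"x":-0.35,"y":0.95,"z":0,"roll":0},{"x":-0.35,"y":0.8,"z":0,"roll":0}]' 0; python3 -m crank '[{"x":-0.3,"y":0.7,"z":0,"roll":0},{"x":-0.1,"y":0.3,"z":0,"roll":0},{"x":0,"y":0,"z":0,"roll":0},{"x":0,"y":0,"z":0,"roll":0}]'
python3 - <<'E'
from h import *
w=ctrl.get_image("wrist"); save(w,"w25.png")
move([.5286,.2187,.081],np.radians(93.06))
E
```

```text
t: 41.65
tool_pos: [0.5064, 0.1577, 0.2393]
tool_rot: [0.085, -3.137, 0.001]
contact_force: [0.8, -1.2, 0.0]
opening: 0.0853
t: 42.15
tool_pos: [0.5275, 0.2155, 0.241]
tool_rot: [0.082, -3.139, 0.001]
contact_force: [0.0, 0.8, 0.7]
opening: 0.0854
pos [0.5276 0.2154 0.2413] toolx [-0.999 -0.052  0.001] tooly ang 1.6225 q6 -1.365 t 42.2
shift now-axes units [-0.021  0.056  2.672]
roll units (tool z down => -world) -0.014 dy 0.001720499089366223
shift after roll units [-0.021  0.056  2.672]
```

View pics/w25.png

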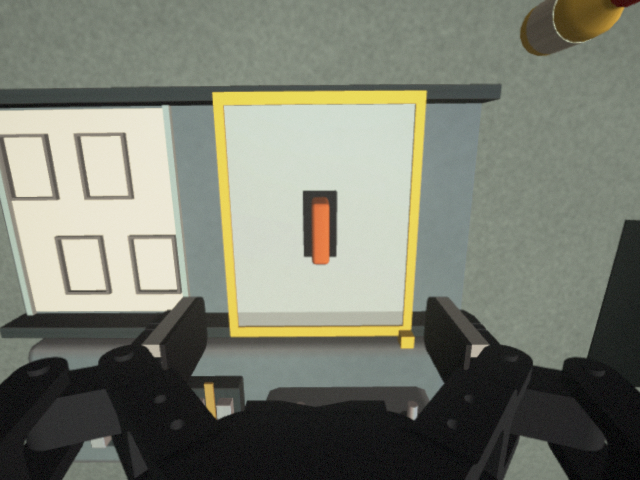

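The fin is at (320,230), centred between the open jaws. Lower and grip.

```bash
python3 -m crank '[{"x":0,"y":0.03,"z":0.8,"roll":0},{"x":0,"y":0,"z":0.9,"roll":0},{"x":0,"y":0,"z":0.7,"roll":0},{"x":0,"y":0,"z":0.25,"roll":0},{"x":0,"y":0,"z":0,"roll":0},{"x":0,"y":0,"z":0,"roll":0}]' 0
python3 - <<'E'
from h import *
w=ctrl.get_image("wrist"); save(w,"w26.png")
move([.5286,.2187,.081],np.radians(93.06))
E
```

```text
t: 42.95
tool_pos: [0.5295, 0.2187, 0.0852]
tool_rot: [-0.083, 3.136, 0.001]
contact_force: [0.1, 0.2, 0.9]
opening: 0.0853
pos [0.5296 0.2189 0.0853] toolx [-0.999 -0.053 -0.004] tooly ang 1.6238 q6 -1.362 t 43.0
shift now-axes units [ 0.017 -0.002  0.072]
roll units (tool z down => -world) -0.004 dy 0.0004370647326348287
shift after roll units [ 0.017 -0.002  0.072]
```

View pics/w26.png

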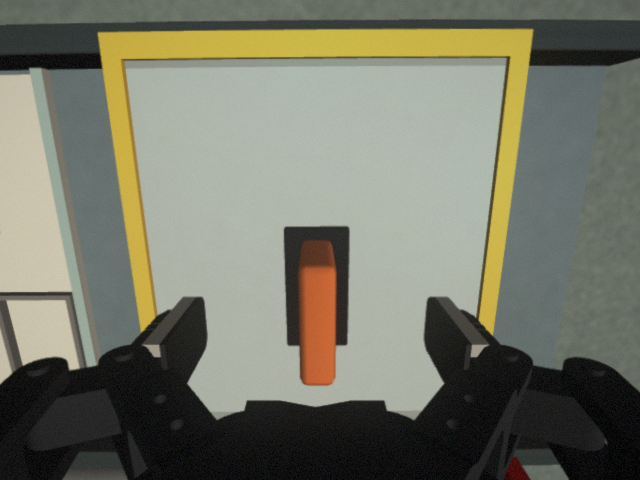

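```bash
python3 -m crank '[{"x":0,"y":0,"z":0.06,"roll":0},{"x":0,"y":0,"z":0,"roll":0},{"x":0,"y":0,"z":0,"roll":0},{"x":0,"y":0,"z":0,"roll":0},{"x":0,"y":0,"z":0,"roll":0},{"x":0,"y":0,"z":0,"roll":0},{"x":0,"y":0,"z":0,"roll":0}]' 1 40; python3 -m crank '[{"x":0,"y":-0.15,"z":0,"roll":0},{"x":0,"y":-0.3,"z":0,"roll":0},{"x":0,"y":-0.3,"z":0,"roll":0},{"x":0,"y":-0.3,"z":0,"roll":0},{"x":0,"y":-0.15,"z":0,"roll":0},{"x":0,"y":0,"z":0,"roll":0}]'
```

```text
t: 43.88
tool_pos: [0.5278, 0.2186, 0.0792]
tool_rot: [-0.084, 3.14, 0.0]
contact_force: [-1.6, 0.3, 2.1]
opening: 0.0134
t: 44.62
tool_pos: [0.5322, 0.1452, 0.0792]
tool_rot: [-0.082, 3.14, -0.002]
contact_force: [3.0, -1.8, 1.4]
opening: 0.0132
```

```bash
python3 -m crank '[{"x":-0.01,"y":-0.2,"z":0,"roll":0},{"x":0,"y":-0.3,"z":0,"roll":0},{"x":0,"y":-0.3,"z":0,"roll":0},{"x":0,"y":-0.3,"z":0,"roll":0},{"x":0,"y":-0.3,"z":0,"roll":0},{"x":0,"y":-0.3,"z":0,"roll":0},{"x":0,"y":-0.3,"z":0,"roll":0},{"x":0,"y":-0.1,"z":0,"roll":0},{"x":0,"y":0,"z":0,"roll":0}]'
```

```text
t: 45.75
tool_pos: [0.5397, 0.0189, 0.0792]
tool_rot: [-0.082, 3.139, -0.002]
contact_force: [6.0, -1.2, 0.9]
opening: 0.0131
```

```bash
python3 -m crank '[{"x":-0.02,"y":-0.06,"z":0,"roll":0},{"x":0,"y":-0.06,"z":0,"roll":0},{"x":0,"y":-0.04,"z":0,"roll":0},{"x":0,"y":0,"z":0,"roll":0}]'; python3 -m crank '[{"x":0,"y":-0.03,"z":0,"roll":0},{"x":0,"y":-0.03,"z":0,"roll":0},{"x":0,"y":0,"z":0,"roll":0}]'
```

```text
t: 46.25
tool_pos: [0.5402, 0.0106, 0.0791]
tool_rot: [0.083, -3.139, 0.001]
contact_force: [-0.3, 0.3, 5.6]
opening: 0.0128
t: 46.62
tool_pos: [0.5404, 0.0072, 0.0791]
tool_rot: [0.083, -3.139, 0.001]
contact_force: [-0.1, -0.9, 5.0]
opening: 0.0134
```

```bash
python3 -m crank '[{"x":0,"y":-0.03,"z":0,"roll":0},{"x":0,"y":0,"z":0,"roll":0}]'; python3 -m crank '[{"x":0,"y":-0.02,"z":0,"roll":0},{"x":0,"y":0,"z":0,"roll":0}]'
```

```text
t: 46.88
tool_pos: [0.5405, 0.0055, 0.0791]
tool_rot: [0.084, -3.139, 0.0]
contact_force: [0.1, 0.1, 5.0]
opening: 0.0133
t: 47.12
tool_pos: [0.5406, 0.0043, 0.0792]
tool_rot: [0.084, -3.139, 0.0]
contact_force: [-0.2, 1.1, 5.6]
opening: 0.0134
```

```bash
python3 -m crank '[{"x":0,"y":-0.03,"z":0,"roll":0},{"x":0,"y":0,"z":0,"roll":0}]'; python3 -m crank '[{"x":0,"y":-0.03,"z":0,"roll":0},{"x":0,"y":0,"z":0,"roll":0}]'
```

```text
t: 47.38
tool_pos: [0.5407, 0.0025, 0.0792]
tool_rot: [0.084, -3.139, 0.0]
contact_force: [-0.8, 1.1, 4.5]
opening: 0.0133
t: 47.62
tool_pos: [0.5408, 0.0007, 0.0792]
tool_rot: [0.084, -3.139, 0.0]
contact_force: [-0.0, 1.3, 5.2]
opening: 0.0131
```

Still sliding past the start position at friction force only, so I'll check in the images.

Run:
```python
from h import *
w=ctrl.get_image("wrist"); save(w,"w27.png")
d=ctrl.get_image("top"); save(d,"t27.png",(180,120,350,275),4.6)
```

```text
(no output)
```

View pics/w27.png

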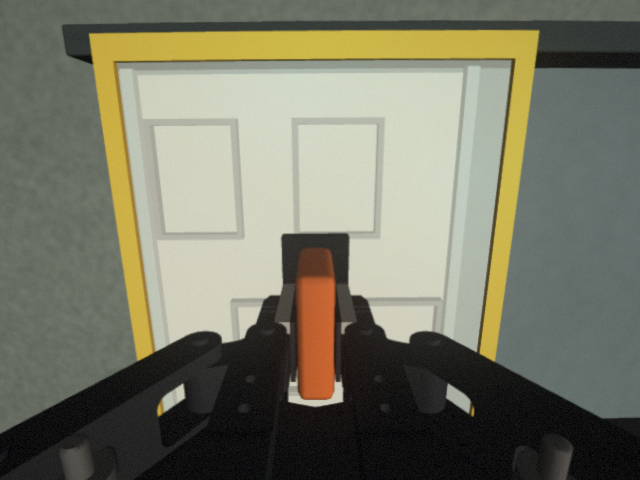

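View pics/t27.png

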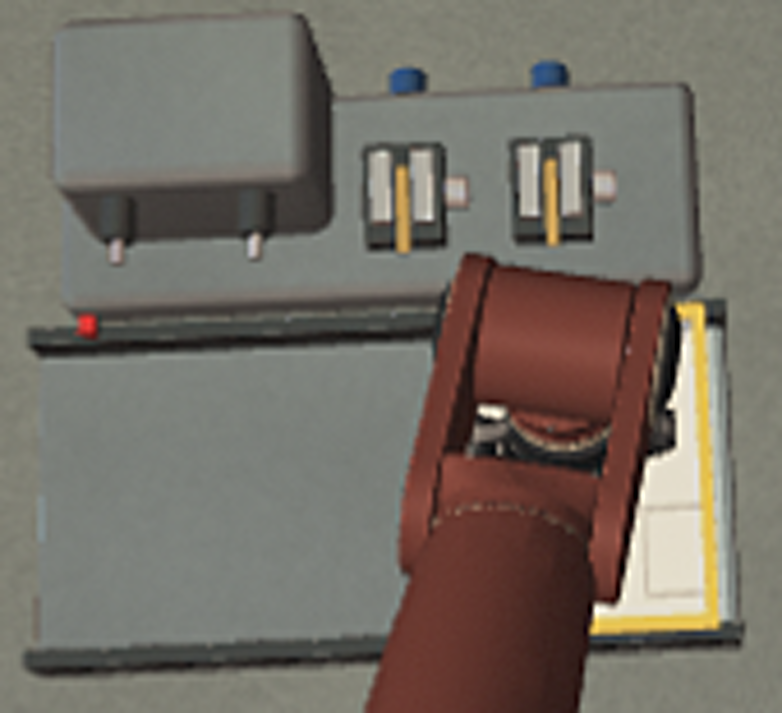

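```bash
python3 -m crank '[{"x":0,"y":-0.03,"z":0,"roll":0},{"x":0,"y":0,"z":0,"roll":0}]'; python3 -m crank '[{"x":0,"y":-0.03,"z":0,"roll":0},{"x":0,"y":0,"z":0,"roll":0}]'; python3 -m crank '[{"x":0,"y":-0.03,"z":0,"roll":0},{"x":0,"y":0,"z":0,"roll":0}]'
```

```text
t: 47.98
tool_pos: [0.5409, -0.0011, 0.0792]
tool_rot: [0.084, -3.139, 0.0]
contact_force: [-1.0, 0.8, 4.9]
opening: 0.0132
t: 48.22
tool_pos: [0.541, -0.0029, 0.0791]
tool_rot: [0.084, -3.139, 0.0]
contact_force: [-0.7, 0.3, 5.3]
opening: 0.0131
t: 48.48
tool_pos: [0.5411, -0.0047, 0.0792]
tool_rot: [0.084, -3.139, 0.0]
contact_force: [0.0, 0.5, 5.7]
opening: 0.0131
```

```bash
python3 -m crank '[{"x":0,"y":-0.03,"z":0,"roll":0},{"x":0,"y":-0.03,"z":0,"roll":0},{"x":0,"y":0,"z":0,"roll":0}]'; python3 -m crank '[{"x":0,"y":-0.03,"z":0,"roll":0},{"x":0,"y":-0.03,"z":0,"roll":0},{"x":0,"y":0,"z":0,"roll":0}]'
```

```text
t: 48.85
tool_pos: [0.5412, -0.0051, 0.0792]
tool_rot: [0.083, -3.139, -0.01]
contact_force: [-1.5, 12.5, 6.8]
opening: 0.0136
t: 49.22
tool_pos: [0.5411, -0.0053, 0.0792]
tool_rot: [0.083, -3.139, -0.021]
contact_force: [-1.8, 26.1, 8.2]
opening: 0.0132
```

The hard stop is at y ≈ −0.005, so the guard is home; it had started about 11 mm open. I'll relax the push, let go and rise.

```bash
python3 -m crank '[{"x":0,"y":0.05,"z":0,"roll":0},{"x":0,"y":0.045,"z":0,"roll":0},{"x":0,"y":0,"z":0,"roll":0}]'; python3 -m crank '[{"x":0,"y":0,"z":0,"roll":0},{"x":0,"y":0,"z":0,"roll":0},{"x":0,"y":0,"z":0,"roll":0},{"x":0,"y":0,"z":0,"roll":0},{"x":0,"y":0,"z":0,"roll":0},{"x":0,"y":0,"z":0,"roll":0}]' 0
python3 - <<'E'
from h import *
w=ctrl.get_image("wrist"); save(w,"w28.png")
E
```

```text
t: 49.6
tool_pos: [0.5412, -0.005, 0.0792]
tool_rot: [0.084, -3.139, -0.002]
contact_force: [0.3, 4.7, 6.0]
opening: 0.0133
t: 50.35
tool_pos: [0.5415, -0.0058, 0.079]
tool_rot: [0.084, -3.14, 0.0]
contact_force: [0.1, -0.4, -0.1]
opening: 0.0854
```

View pics/w28.png

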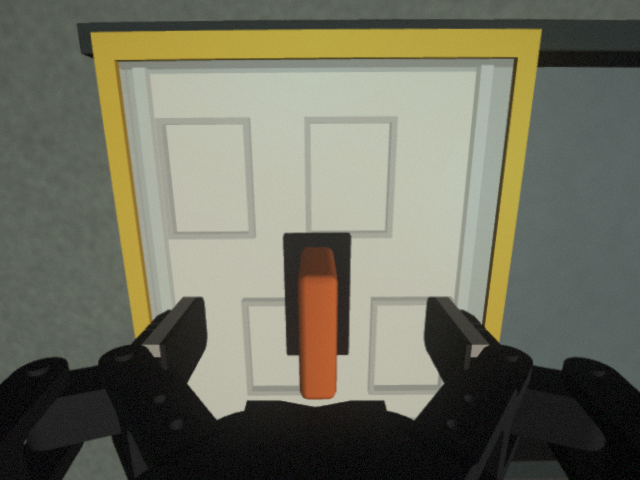

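Released, with the fin clear at (318,320). Rising and moving back for the last check.

```bash
python3 -m crank '[{"x":0,"y":0,"z":-0.5,"roll":0},{"x":0,"y":0,"z":-0.9,"roll":0},{"x":0,"y":0,"z":-0.9,"roll":0},{"x":0,"y":0,"z":-0.4,"roll":0},{"x":0,"y":0.8,"z":0,"roll":0},{"x":0,"y":0.9,"z":0,"roll":0},{"x":0,"y":0.9,"z":0,"roll":0},{"x":0,"y":0.9,"z":0,"roll":0},{"x":0,"y":0.5,"z":0,"roll":0},{"x":0,"y":0,"z":0,"roll":0}]' 0
python3 - <<'E'
from tote import *
from mach import *
d=ctrl.get_image("top"); save(d,"t29.png",(180,120,460,310),2.8); print(tote(d))
s=ctrl.get_image("scene"); save(s,"s29.png"); print(handle(s)[0][:2])
print(ctrl.get_obs()["t"],ctrl.get_obs()["contact_force"])
E
```

```text
t: 51.65
tool_pos: [0.5283, 0.2356, 0.2409]
tool_rot: [0.089, -3.14, 0.0]
contact_force: [-0.0, 0.6, -1.0]
opening: 0.0859
(((413.98565673828125, -314.91278076171875), (152.98358154296875, 202.55747985839844), 85.57057189941406), array([411.03615329, 264.81706435]))
(181, array([324.08287293, 259.74585635]))
51.75 [ 0.01022155 -0.59044899 -0.19534285]
```

View pics/t29.png

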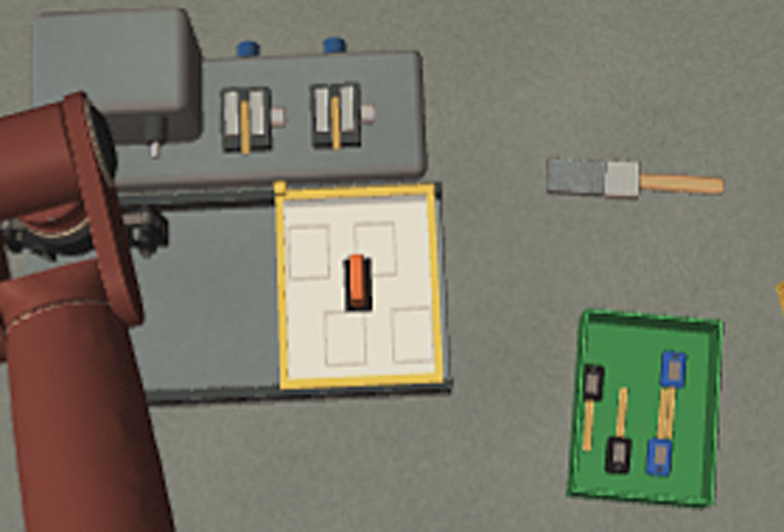

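View pics/s29.png

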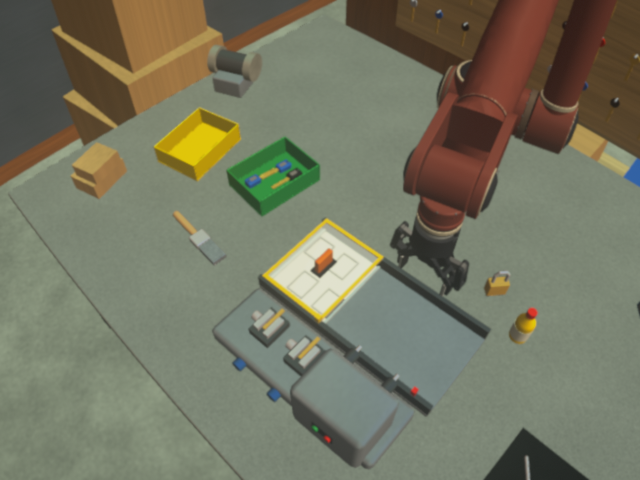

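The top crop shows four keys flat in the upright tote: (593,382), (672,370), (619,455), (658,457). The guard is at its stop, fin at (356,282). Brush, padlock and oil are unmoved, and the arm is clear. Handing in.

Run:
```python
from station import ctrl
print(ctrl.finish_job())
```

```text
the job is handed in; nothing more can be done
None
```

I slid the guard open until it bound, backed it off, moved all four keys into the green tote, slid the guard home and handed the job in at about 52 s; no verdict was given.

- **Guard opening:** it bound at a peak of about 10.7 N, against roughly 1.8 N to slide, and went about 2.5 mm in. I backed it off about 15 mm and let go. The top image put the lug-to-pointer gap at 12–14 mm, and it looked unchanged after the last key went in.
- **Last checks:**
  - All four keys lie flat in the upright green tote and the tray is empty.
  - The guard is against its home stop: the push force rose to 26 N with no further movement, and then I released it.
  - The gripper is clear, and the padlock, oil bottle and brush look where they were.
- **What disagreed:**
  - The guard slid about 11 mm past where I first gripped it before meeting its stop, so it was not fully home at the start.
  - The first black key ended up about 15 mm from where I set it down, against the tote wall.

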